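Hang the cutlery caddy on its cleat

TASK

Hang the wooden cutlery caddy back on the aluminium cleat rail, midway between the spice shelf and the utensil hooks: hold it by its handle bar, tip its top back towards the panel by some 10 to 15 degrees to get its angled rear strip over the rail, and feel it down behind the rail while still tipped. Then swing it upright so that it hangs fully home, level and flush, and let go. The rail's height differs from day to day, so be gentle: do not bang or force the caddy against rail or panel, do not let it fall, and leave the mug, bowl and soap bottle alone.

Things in the scene. Friction and masses are not known exactly. Their poses are not given: they have to be found in the camera images.
- panel: Upright plywood panel, 460 mm long, 230 high, 18 thick, fixed on the counter on steel feet; rigid. Origin: bottom middle of its front face. x points into the panel, y along it, z up: the face is x = 0, hung things lie at x < 0. It carries the rail and two hung neighbours: a spice shelf (y +124 to +210 mm) and a plate with ladle and turner (y -124 to -210). The caddy belongs at y = 0.
- rail_nominal (a point): Point on the panel's face, y = 0, 162 mm up: mean height of the rail's V. The aluminium rail (440 mm long) is clamped in slots; its true V is up to 12 mm higher or lower, differs each time and is not measured: feel for it. Its 4 mm lip rises from the V away from the face at 45 degrees, so lip and face form a groove open upwards; lip's edge is 14 mm above the V, 17 mm out. Axes as panel.
- panel_top (a point): Middle of the front top edge of the panel, y = 0, 230 mm up. The neighbours hang on the rail, immovable, reach 45 mm above the V and stand out 93 mm at most. Below the V the rail is a flat 4 mm thick and 28 mm tall with two black thumbscrews (y = +100 and -100 mm) standing 11 mm out. Axes as panel.
- caddy: Empty plywood cutlery caddy, about 0.5 kg. Origin: centre of the tray's underside; x to its rear, z up. Tray 110 mm (x) by 160 (y); front and sides 90 high, back 125, walls 8 thick, a divider along y. Hung home its axes match the panel's and its origin is 75 mm in front of the face and 80 mm below the V. Once hooked, its weight swings it flush.
- caddy_mid (a point): Middle of the caddy half-way up, 82.5 mm above its underside (x = 0, y = 0). Axes as the caddy.
- caddy_grip (a point): Middle of the handle bar, 148 mm above the underside (x = 0, y = 0). The bar runs along y: 102 mm long, 12 mm thick in x, from 131 to 165 mm up. Hold it closing along the caddy's x. Axes as the caddy.
- caddy_strip (a point): Rearmost edge of the aluminium strip's tip, mid-length: caddy x = 75 mm, y = 0, z = 85.7. The strip is 140 mm long, 4 thick, screwed to the back wall (x = 55 mm); its lip slants down and rearwards at 45 degrees to this tip. Hung home, the lip lies on the rail's lip, and this edge touches the panel's face 5.7 mm above the V.
- caddy_foot (a point): Middle of the rear face of the wooden spacer (20 mm deep, 18 high) at the bottom of the back wall: caddy x = 75 mm, y = 0, z = 9. Hung home it touches the panel's face.
- mug: White mug, 80 mm wide, 90 mm high, on the counter; origin at its underside.
- bowl: Steel bowl, 150 mm wide, 70 mm high, on the counter; origin at its underside.
- soap: White soap bottle, 60 mm wide, 150 mm high, on the counter; origin at its underside.
There are look-alikes about, which are no part of the job. Of the things like the caddy, leave any that is blue, red or yellow; of the rest the larger one is meant.

How it is judged:
On the way:
1. The strip's tip is against the panel or in the groove at rail height, in contact, while the caddy is held and tipped back by 5 degrees or more (angle between caddy's own z axis and vertical above 0.087 rad and x of caddy_strip in the frame of panel above -0.011 m and z of caddy_strip in the frame of panel below 0.186 m and contact force between caddy and panel above 1 N and contact force between the fingers and caddy above 1 N), for 0.2 s.
At the end, for the whole second after the job is handed in: The caddy hangs at rest on the rail, let go: strip tip within 3.5 mm and spacer within 4 mm of the panel's face, tip 150 to 186 mm above the counter, within 25 mm of the middle of the free stretch, upright within 0.04 rad and square to the panel within 0.05 rad (x of caddy_strip in the frame of panel above -0.0035 m and x of caddy_foot in the frame of panel above -0.004 m and z of caddy_strip in the frame of panel between 0.15 and 0.186 m and y of caddy_strip in the frame of panel between -0.025 and 0.025 m and angle between caddy's own z axis and vertical below 0.04 rad and angle between the x axis of caddy and the x axis of panel, either way round below 0.05 rad and contact force between caddy and panel above 2 N and linear speed of caddy below 0.01 m/s and angular speed of caddy below 0.05 rad/s); the robot touches nothing.
It fails at once if The caddy is pressed, wedged or banged against the rail, its neighbours or the panel with more than 40 N (all contacts added up) (contact force between caddy and panel above 40 N).
It fails at once if The caddy falls (moves faster than 0.3 m/s with no finger on it) (linear speed of caddy above 0.3 m/s and not (contact force between the fingers and caddy above 0.05 N)).
It fails at once if The mug is moved by more than 20 mm (distance of mug from where it was at the start of the episode above 0.02 m).
It fails at once if The bowl is moved by more than 20 mm (distance of bowl from where it was at the start of the episode above 0.02 m).
It fails at once if The soap bottle is moved by more than 20 mm (distance of soap from where it was at the start of the episode above 0.02 m).
It also fails if it takes over 72 s, if anything falls off the work surface, if the arm or the gripper's body presses on something with over 40 N, if the wrist force passes 120 N, or if a joint passes its speed limit or range.

ROBOT

A 6-joint arm with a two-finger parallel gripper is mounted at the origin on the work surface. World frame = base frame: x ahead of the robot, y to its left, z up, the work surface at z = 0. Lengths are in m, angles in rad, forces in N, time in s.
With the tool pointing down it reaches from about 0.35 to 0.775 m from the base axis. Payload 5.5 kg.
Tool frame: the origin (TCP) lies midway between the tips of the shut fingers; the grasp point (between the pads) lies 19 mm behind it; x points along the fingers, y is the direction in which the jaws open and shut, and the axes are right-handed (so a half turn about x gives the same grasp; the last joint's range is limited). The gripper opens to 85 mm and grips with 20 to 120 N. Pads are 22 mm wide; open, the fingers measure 114 mm over their backs; the gripper's body (76 mm by 85 mm) begins 54 mm behind the grasp point. The pads swing forward as they close: fully open they stand 13 mm farther back than shut.
Start: joints at [-1.369, 0.313, 0.046, 1.304, 0, 1.431], TCP at [0.193, -0.542, 0.231] pointing down, gripper open.
Joint ranges: [-2.76, 2.76], [-0.86, 1.69], [-1.03, 1.26], [-2.2, 2.34], [-1.47, 1.5], [-3.14, 3.14]. Speed limits (rad/s): [2.57, 2.57, 3.14, 3.14, 3.14, 3.14].

INTERFACE

Orientations are given as a unit quaternion [w, x, y, z].
In Python, from workcell import env, optics, order, models gives the robot as it stands. The module is installed in compiled form; this text tells all that it offers.
- The arm moves only by the tool servo_tool, never from a script. Its argument "moves" is a list of rows, each a list of 5 numbers: the shift along the tool's x, y, z in cm, then the turn about the tool's x in rad, then the closure, from -1 (fully open) to 1 (shut). A call has exactly 10 rows; each row shifts and turns the commanded pose from where the row before left it, along the tool's axes as they then stand; what a row does not reach is not made up. A row lasts 1/8 s, in which the tool goes at most 62.5 mm and 10.7 degrees, less where a joint would pass 70% of its speed; a pose out of reach is approached as far as the arm can. A call is refused whole if a number of a shift passes 6.25 or a number of a turn 0.188, either way. A call with a gripper value outside its range is refused whole. The fingers move at their own pace and stop on an object; "grip_force" is the grip in N (left out, the last holds). Time passes only in rows, so rows that do not move let the fingers close, or fill a call up. It gives the time, the measured TCP pose, the force and the opening at its end, in the units of the state.
- env.get_state(): the state, without advancing time (a new reading comes with each control period).
- optics.read_camera(name): name is "scene" or "top" or "wrist"; returns a dict with "pixels" (480x640x3 uint8, blue, green, red), "vertical_fov" (degrees; the focal length in pixels is half the picture's height over the tangent of half this angle, whatever the lens; pixels are square), "cx", "cy" (the principal point, pixels), "k1" (the pictures are not rectified: a ray, as slopes to the right and down, at radius r is drawn at 1 + k1 r^2 times it, then the intrinsics apply), "extrinsics" (4x4, takes a point from world to camera coordinates). Camera axes: x right, y up, looking along -z (the intrinsics and any distortion apply to the point x, -y, -z); pixel columns grow to the right and rows downward; lengths in m; the calibration is good to about 2 mm. A picture is of the moment at which its call begins. There is no depth.
- order.hand_in(): hands the job in, once; it reports no verdict.
Trained networks look in a picture, given as the dict that the camera call returned (one of the last four; its "shot" number tells which), for a name from the list of things; names that differ only in an ending like _2 or _b are one class to them, and where a whole thing is asked for, a point or a joint stands for the part that bears it (a point fixed in the world has none). Each returns a list of dicts, best first, with "conf" (0 to 1); they miss things now and then, are a little off and sometimes report something else, mostly with a low value. They report only what shows in the picture. A call takes as long as a camera call. They do not tell look-alikes from the thing itself.
- models.outline_of(name, picture): "pixels" (480x640 bool, what is visible of it) and "location" ([column, row] in pixels, amid what is visible of it).
- models.pinpoint(name, picture): "location" ([column, row] in pixels: a listed point, or the origin of a listed thing).
The state is a dict: "clock": time; "joint_pos": joint angles; "qvel": joint speeds; "tau": joint torques, N m; "tcp_pos": TCP position; "orientation": TCP orientation; "wrist_force": force on the tool from outside, world axes, zero at the start; "ft_torque": the same for the moment, N m; "finger_gap": finger opening in m.
Only numpy, scipy, OpenCV 4.12 (cv2) and the standard library are available. Lean on these libraries where they do the work, as an engineer would, in place of code of your own. Each camera call takes 0.05 s, during which the arm holds its last target.

## Working session

There is one attempt and no reset: what is moved stays moved. The work goes in short steps, Python scripts to look and compute and a tool call to move; the robot and the scene stay as the last step left them, time stands still between calls to the robot, and variables do not carry over. Pictures are saved under pics/ and viewed, and the job is handed in when it is done.

Besides the shell and the picture viewer there is one more tool, called after "Call:" as name([rows], argument=value, ...), one row to a line, values as JSON. servo_tool: Moves the arm, as the interface text tells. Its arguments: {"type":"object","properties":{"moves":{"type":"array"},"grip_force":{"type":"number"}},"required":["moves"]}

```bash
mkdir -p pics; ls; cat > h.py <<'E'
import numpy as np, cv2
from workcell import env, optics, order, models
def cam(n):
    return optics.read_camera(n)
def f(p): return 240/np.tan(np.radians(p["vertical_fov"])/2)
def K(p): return np.array([[f(p),0,p["cx"]],[0,f(p),p["cy"]],[0,0,1]])
def ray(p,uv):
    # undistort
    d=(np.array(uv,float)-[p["cx"],p["cy"]])/f(p); s=d.copy()
    for _ in range(50): s=d/(1+p["k1"]*(s@s))
    E=np.array(p["extrinsics"]); R=E[:3,:3]; o=-R.T@E[:3,3]
    v=R.T@np.array([s[0],-s[1],-1.]); return o,v/np.linalg.norm(v)
def proj(p,X):
    E=np.array(p["extrinsics"]); c=E[:3,:3]@np.array(X,float)+E[:3,3]
    s=np.array([c[0],-c[1]])/(-c[2]); s=s*(1+p["k1"]*(s@s)); return s*f(p)+[p["cx"],p["cy"]]
def tri(obs):
    A=np.zeros((3,3));b=np.zeros(3)
    for p,uv in obs:
        o,v=ray(p,uv);M=np.eye(3)-np.outer(v,v);A+=M;b+=M@o
    X=np.linalg.solve(A,b); return X,[np.linalg.norm(proj(p,X)-uv) for p,uv in obs]
def atz(p,uv,z):
    o,v=ray(p,uv); return o+v*(z-o[2])/v[2]
E
python3 - <<'E'
from h import *
s=env.get_state(); print({k:np.round(v,3) for k,v in s.items()})
for n in("scene","top","wrist"):
    p=cam(n); cv2.imwrite(f"pics/{n}0.png",p["pixels"]); print(n,p["vertical_fov"],p["cx"],p["cy"],p["k1"],np.round(p["extrinsics"],3).tolist())
    for t in("caddy","caddy_grip","caddy_mid","caddy_strip","caddy_foot","panel","rail_nominal","panel_top","mug","bowl","soap"):
        print(t,[(np.round(d["location"],1).tolist(),round(d["conf"],2)) for d in models.pinpoint(t,p)])
E
```

```text
pics
{'clock': np.float64(0.0), 'joint_pos': array([-1.369,  0.314,  0.045,  1.304,  0.   ,  1.431]), 'qvel': array([ 0.001, -0.001, -0.001,  0.001, -0.004,  0.002]), 'tau': array([-0.0000e+00, -4.8063e+01,  2.9853e+01,  2.0000e-02, -0.0000e+00,
       -0.0000e+00]), 'tcp_pos': array([ 0.193, -0.541,  0.23 ]), 'orientation': array([-0.12 , -0.697, -0.121,  0.697]), 'wrist_force': array([ 0.493, -1.075, -0.133]), 'ft_torque': array([ 0.01 ,  0.031, -0.015]), 'finger_gap': np.float64(0.085)}
scene 48.095574503415676 319.72012881516434 237.62564648577228 -0.11561601548836073 [[-0.305, 0.952, -0.017, 0.076], [-0.68, -0.205, 0.704, 0.249], [0.667, 0.227, 0.71, -1.806], [0.0, 0.0, 0.0, 1.0]]
caddy [([288.6, 231.9], 0.87), ([404.1, 307.9], 0.76), ([396.7, 226.2], 0.58), ([341.4, 277.6], 0.57)]
caddy_grip [([402.2, 190.8], 0.91), ([340.5, 238.6], 0.9), ([410.4, 277.0], 0.68), ([279.8, 206.3], 0.64), ([483.5, 220.7], 0.58)]
caddy_mid [([476.3, 238.4], 0.91), ([413.2, 293.3], 0.85), ([343.1, 260.4], 0.8), ([397.1, 203.4], 0.76), ([257.8, 351.7], 0.7), ([285.8, 220.0], 0.67)]
caddy_strip [([313
[... 1151 characters left out ...]
74), ([146.6, 305.0], 0.67)]
caddy_foot [([155.4, 307.0], 0.96), ([357.8, 321.6], 0.92), ([231.6, 263.0], 0.8), ([319.2, 259.5], 0.75), ([270.5, 323.3], 0.58)]
panel [([450.7, 219.9], 0.58), ([292.2, 259.5], 0.32)]
rail_nominal [([473.0, 215.2], 0.67)]
panel_top [([477.4, 210.5], 0.83)]
mug [([343.2, 165.6], 0.69)]
bowl []
soap [([300.8, 159.9], 0.7), ([450.9, 217.4], 0.43)]
wrist 71.7148399410601 316.34065381195614 236.98730103179633 -0.060152759568879416 [[0.335, -0.942, 0.0, -0.575], [0.905, 0.322, -0.279, 0.036], [0.263, 0.094, 0.96, -0.379], [0.0, 0.0, 0.0, 1.0]]
caddy []
caddy_grip []
caddy_mid []
caddy_strip []
caddy_foot []
panel []
rail_nominal []
panel_top []
mug []
bowl []
soap []
```

View pics/scene0.png

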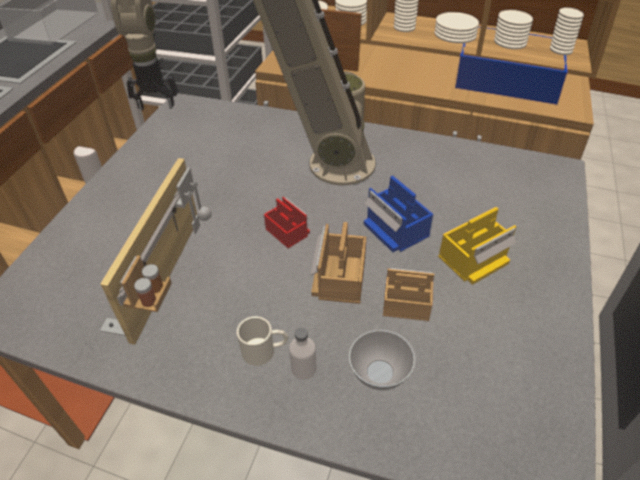

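View pics/top0.png

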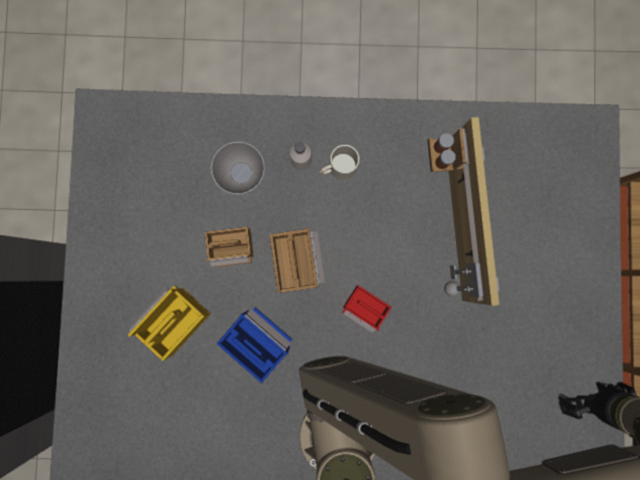

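Two wooden caddies: the larger at scene (341,265) / top (293,260), the smaller at scene (410,293) / top (228,245). The blue, red and yellow ones are ruled out by colour. The larger wooden one fits, so I'm confirming it in a crop and measuring.

```bash
python3 - <<'E'
from h import *
S=cam("scene");T=cam("top")
a=cv2.resize(S["pixels"][180:330,280:450],None,fx=2.3,fy=2.3,interpolation=2);b=cv2.resize(T["pixels"][200:320,190:340],None,fx=2.6,fy=2.6,interpolation=2)
h=max(a.shape[0],b.shape[0]);c=np.zeros((h,a.shape[1]+b.shape[1],3),np.uint8);c[:a.shape[0],:a.shape[1]]=a;c[:b.shape[0],a.shape[1]:]=b
cv2.imwrite("pics/crop.png",c)
c=cv2.resize(T["pixels"][100:320,400:520],None,fx=2.7,fy=2.7,interpolation=2);d=cv2.resize(S["pixels"][150:350,90:230],None,fx=2.97,fy=2.97,interpolation=2)
cv2.imwrite("pics/panel.png",np.hstack([c[:594],d[:594]]))
print(tri([(S,(340.5,238.6)),(T,(290.6,259.9))]))
print(tri([(S,(343.1,260.4)),(T,(293.1,258.7))]))
print(tri([(S,(313.3,255.4)),(T,(322.8,262.7))]))
print(tri([(S,(315.3,272.6)),(T,(319.2,259.5))]))
print("origin@0",atz(S,(341.4,277.6),0),atz(T,(292.5,260.7),0))
print("panel",atz(S,(171.1,276.1),0),atz(T,(450.7,219.9),0))
print("rail",tri([(S,(156.6,231.6)),(T,(473,215.2))]))
for n,u in(("mug",(255.3,354.4)),("soap",(306.4,367.9)),("bowl",(379.4,373.6))): print(n,atz(S,u,0))
for n in("caddy","panel"):
  for p in(S,T):
    for d in models.outline_of(n,p): print(n,p["shot"],np.round(d["location"]),d["pixels"].sum(),round(d["conf"],2))
E
```

```text
(array([0.48433276, 0.13865898, 0.15165026]), [np.float64(2.352729161520547), np.float64(2.292898239670532)])
(array([0.48867201, 0.14152384, 0.07590114]), [np.float64(0.03714812591212806), np.float64(0.035365118205267956)])
(array([0.48100332, 0.05865631, 0.06119336]), [np.float64(0.4909901151421869), np.float64(0.47294151023825404)])
(array([0.49191681, 0.06747121, 0.0066394 ]), [np.float64(0.8290490095277079), np.float64(0.7826539181539308)])
origin@0 [0.483649   0.13649103 0.        ] [0.48577708 0.14647099 0.        ]
panel [ 0.61589686 -0.31240889  0.        ] [ 0.61750251 -0.30882282  0.        ]
rail (array([ 0.60972853, -0.31863046,  0.16458909]), [np.float64(0.20979226051002872), np.float64(0.21564984626449696)])
mug [0.77775739 0.00623277 0.        ]
soap [0.77622084 0.1357812  0.        ]
bowl [0.7408641  0.30362351 0.        ]
caddy 4 [394. 216.] 3313 0.92
caddy 4 [339. 265.] 3536 0.9
caddy 4 [289. 222.] 1501 0.9
caddy 4 [479. 248.] 3721 0.78
caddy 4 [406. 294.] 2326 0.71
caddy 4 [256. 341.] 1638 0.23
caddy 5 [362. 309.] 1341 0.94
caddy 5 [294. 261.] 2785 0.91
caddy 5 [231. 249.] 1632 0.78
caddy 5 [258. 346.] 3170 0.66
caddy 5 [168. 322.] 3402 0.64
panel 4 [156. 256.] 8819 0.98
panel 5 [470. 212.] 7359 0.66
panel 5 [345. 164.] 954 0.24
```

View pics/crop.png

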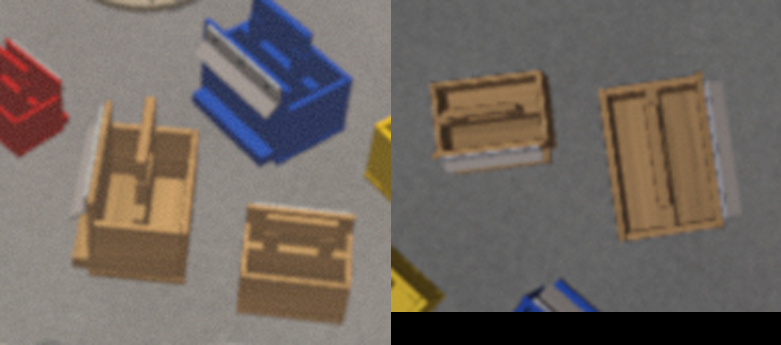

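View pics/panel.png

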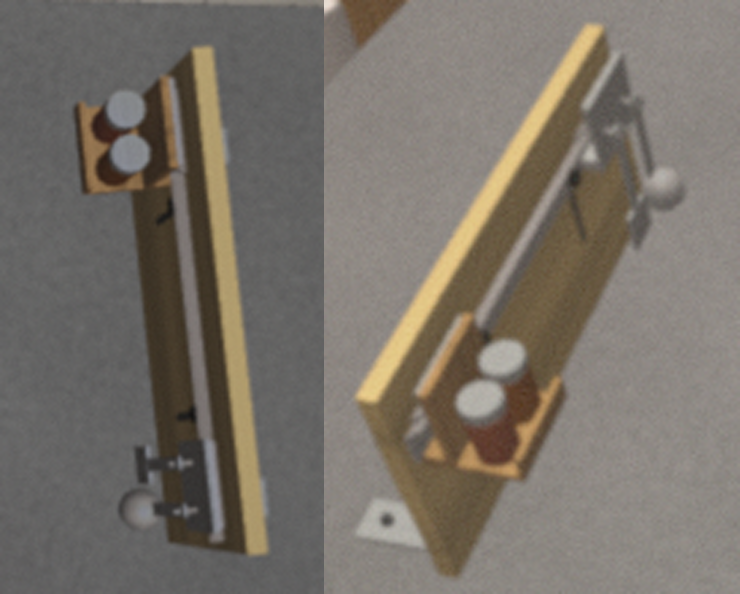

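```bash
python3 - <<'E'
from h import *
S=cam("scene");T=cam("top")
def crop(p,x,y,w,h,s):
    c=cv2.resize(p["pixels"][y:y+h,x:x+w],None,fx=s,fy=s,interpolation=cv2.INTER_CUBIC)
    for i in range(0,w,10): cv2.line(c,(i*s,0),(i*s,6),(0,0,255),1); cv2.putText(c,str(x+i),(i*s,16),0,.35,(0,0,255),1)
    for i in range(0,h,10): cv2.line(c,(0,i*s),(6,i*s),(0,0,255),1); cv2.putText(c,str(y+i),(8,i*s+4),0,.35,(0,0,255),1)
    return c
cv2.imwrite("pics/z1.png",np.hstack([crop(T,455,110,45,50,8),crop(T,455,262,45,50,8)]))
cv2.imwrite("pics/z2.png",np.hstack([crop(S,95,240,50,60,8),crop(S,160,150,50,60,8)]))
cv2.imwrite("pics/z3.png",crop(T,260,220,75,75,8))
cv2.imwrite("pics/z4.png",crop(S,300,215,75,95,6))
print(models.pinpoint("panel_top",T)[:2])
E
```

```text
[{'location': [479.5, 207.6], 'conf': 0.58}]
```

View pics/z1.png

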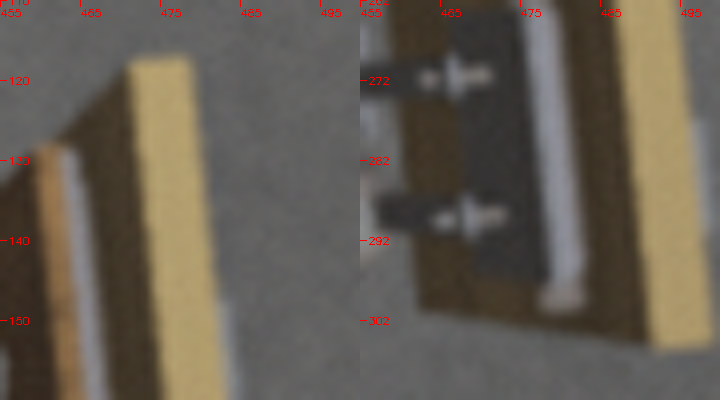

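View pics/z2.png

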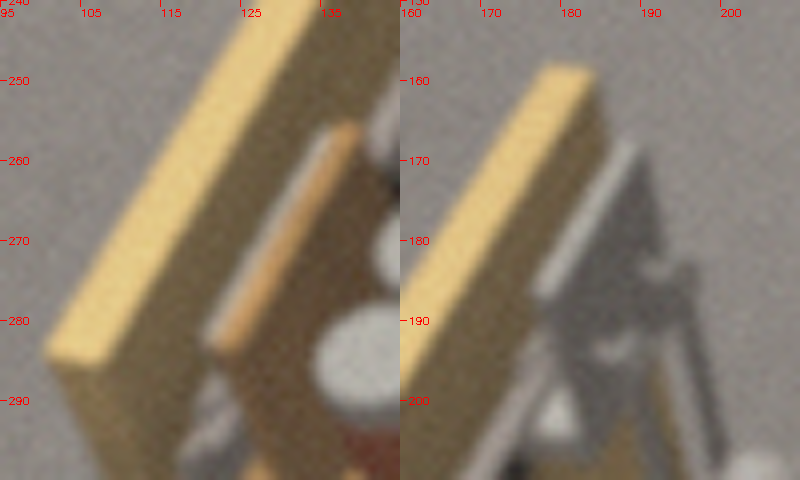

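View pics/z3.png

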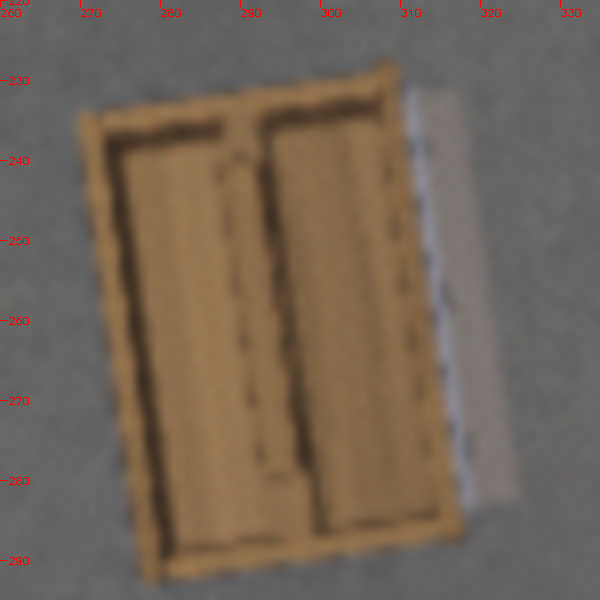

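View pics/z4.png

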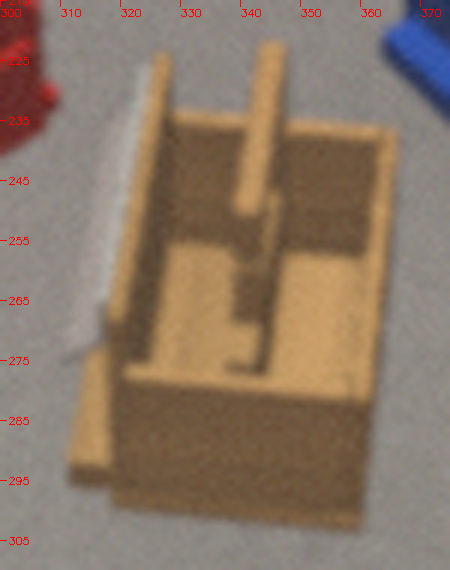

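```bash
cat > fit.py <<'E'
from h import *
from scipy.optimize import least_squares
def M(v,z=0.):  # origin x,y; yaw of the x axis
    c,s=np.cos(v[2]),np.sin(v[2]); return lambda q: np.array([v[0]+c*q[0]-s*q[1], v[1]+s*q[0]+c*q[1], z+q[2]])
def fit(obs,v0):
    r=least_squares(lambda v: np.concatenate([proj(p,M(v)(q))-uv for p,q,uv in obs]),v0)
    return r.x, r.fun.reshape(-1,2)
E
python3 - <<'E'
from fit import *
S=cam("scene");T=cam("top")
po=[(T,(0,.23,.23),(471.2,118)),(T,(0,-.23,.23),(491.3,305.5)),(S,(0,.23,.23),(108.1,285.6)),(S,(0,-.23,.23),(184.4,159)),
(T,(.018,.23,.23),(479,117.3)),(T,(.018,-.23,.23),(499,305.3)),(S,(.018,.23,.23),(101,284)),(S,(.018,-.23,.23),(178,158.5))]
v,r=fit(po,(.61,-.31,-1.6)); print(v,np.round(r,1).tolist())
co=[(T,(-.055,.08,.09),(270.3,234.5)),(T,(-.055,-.08,.09),(278.7,292.3)),(T,(.055,.08,.125),(309.5,228.3)),(T,(.055,-.08,.125),(318,287)),
(S,(-.055,.08,.09),(362,281.7)),(S,(-.055,-.08,.09),(366.3,236.5)),(S,(-.055,.08,0),(360,302.5)),(S,(.055,.08,0),(318.5,300))]
w,r=fit(co,(.48,.14,-1.6)); print(w,np.round(r,1).tolist()); g=M(w)((0,0,.148)); print("grip",g)
s=env.get_state(); from scipy.spatial.transform import Rotation as R
q=s["orientation"]; A=R.from_quat(np.r_[q[1:],q[0]]).as_matrix(); print(A.round(4)); print("clock",s["clock"])
print("pred strip",proj(S,M(w)((.075,0,.0857))),proj(T,M(w)((.075,0,.0857))))
E
```

```text
[ 0.61364406 -0.31661927 -1.4557239 ] [[-0.3, -0.7], [0.2, -0.2], [-0.3, -0.9], [0.1, -1.1], [-0.8, -0.7], [-0.0, -0.6], [-0.5, -0.6], [0.4, -1.2]]
[ 0.48393421  0.13892852 -1.39586822] [[-0.9, -0.5], [-1.0, 0.4], [-0.0, -1.5], [0.3, -0.0], [-0.6, -1.0], [-0.0, -1.3], [0.1, 0.6], [-0.5, -0.9]]
grip [0.48393421 0.13892852 0.148     ]
[[ 0.000e+00  3.352e-01 -9.421e-01]
 [-1.000e-04 -9.421e-01 -3.352e-01]
 [-1.000e+00  1.000e-04 -0.000e+00]]
clock 2.35
pred strip [313.9745487  253.82500147] [321.21315909 256.31396386]
```

Call:
servo_tool([
  [0,-5.5,2.1,0,-1],
  [0,-5.5,2.1,0,-1],
  [0,-5.5,2.1,0,-1],
  [0,-5.5,2.1,0,-1],
  [0,-2.4,-0.55,0,-1],
  [0,-2.4,-0.55,0,-1],
  [0,-2.4,-0.55,0,-1],
  [0,0,0,0,-1],
  [0,0,0,0,-1],
  [0,0,0,0,-1],
])

```text
clock: 3.6
tcp_pos: [0.0313, -0.2901, 0.2314]
orientation: [-0.121, -0.697, -0.12, 0.697]
wrist_force: [-0.2, -0.4, -0.1]
finger_gap: 0.0854
```

```bash
cat > st.py <<'E'
from h import *
from scipy.spatial.transform import Rotation as R
s=env.get_state(); q=s["orientation"]; A=R.from_quat(np.r_[q[1:],q[0]]).as_matrix()
print("t",s["clock"],"tcp",s["tcp_pos"].round(4),"j",s["joint_pos"].round(3),"gap",round(float(s["finger_gap"]),4),"F",s["wrist_force"].round(2),"M",s["ft_torque"].round(2));print(A.round(4).tolist())
E
python3 st.py
```

```text
t 3.6 tcp [ 0.0313 -0.2901  0.2314] j [-1.741 -0.249 -0.539  1.281  0.     1.058] gap 0.0854 F [-0.17 -0.37 -0.12] M [-0.04  0.01  0.02]
[[0.0, 0.3354, -0.9421], [-0.0005, -0.9421, -0.3354], [-1.0, 0.0004, 0.0002]]
```

```bash
cat > plan.py <<'E'
from h import *
from scipy.spatial.transform import Rotation as R
def pose():
    s=env.get_state(); q=s["orientation"]; return s["tcp_pos"],R.from_quat(np.r_[q[1:],q[0]]).as_matrix()
def rows(seg,p=None,A=None):
    """seg: list of (target xyz, n rows, total turn)"""
    if p is None: p,A=pose()
    p=p.copy();A=A.copy();out=[]
    for X,n,t in seg:
        d=(np.array(X)-p)/n
        for i in range(n):
            l=np.round(A.T@d*100,2); tt=round(t/n,3); out.append([*l.tolist(),tt])
            p=p+A@l/100; A=A@R.from_rotvec([tt,0,0]).as_matrix()
    for i in range(0,len(out),10):print(out[i:i+10])
    print("end",p.round(4),A.round(3).tolist())
E
python3 - <<'E'
from plan import *
rows([((.40,-.22,.25),9,-9*.15),((.484,.139,.25),11,-2.975+1.35)])
E
```

```text
[[-0.21, 0.64, -4.12, -0.15], [-0.21, 1.25, -3.98, -0.15], [-0.21, 1.83, -3.75, -0.15], [-0.21, 2.37, -3.43, -0.15], [-0.21, 2.86, -3.04, -0.15], [-0.21, 3.28, -2.58, -0.15], [-0.21, 3.63, -2.06, -0.15], [-0.21, 3.89, -1.5, -0.15], [-0.21, 4.07, -0.9, -0.15], [0.0, 1.15, -3.15, -0.148]]
[[0.0, 1.6, -2.94, -0.148], [0.0, 2.02, -2.67, -0.148], [0.0, 2.39, -2.35, -0.148], [0.0, 2.71, -1.97, -0.148], [0.0, 2.97, -1.55, -0.148], [0.0, 3.17, -1.09, -0.148], [0.0, 3.29, -0.61, -0.148], [0.0, 3.35, -0.12, -0.148], [0.0, 3.33, 0.38, -0.148], [0.0, 3.24, 0.86, -0.148]]
end [0.4839 0.1389 0.2501] [[0.0, -0.177, 0.984], [-0.0, 0.984, 0.177], [-1.0, -0.0, -0.0]]
```

```bash
python3 - <<'E'
from plan import *
rows([((.34,-.14,.26),9,-9*.15),((.484,.139,.24),11,-2.975+1.35)])
E
```

```text
[[-0.32, -0.42, -3.79, -0.15], [-0.32, 0.15, -3.81, -0.15], [-0.32, 0.72, -3.75, -0.15], [-0.32, 1.27, -3.6, -0.15], [-0.32, 1.79, -3.37, -0.15], [-0.32, 2.28, -3.06, -0.15], [-0.32, 2.71, -2.69, -0.15], [-0.32, 3.08, -2.25, -0.15], [-0.32, 3.38, -1.77, -0.15], [0.18, 1.61, -2.36, -0.148]]
[[0.18, 1.94, -2.1, -0.148], [0.18, 2.22, -1.79, -0.148], [0.18, 2.46, -1.44, -0.148], [0.18, 2.65, -1.06, -0.148], [0.18, 2.78, -0.66, -0.148], [0.18, 2.84, -0.24, -0.148], [0.18, 2.85, 0.18, -0.148], [0.18, 2.79, 0.6, -0.148], [0.18, 2.67, 1.0, -0.148], [0.18, 2.49, 1.38, -0.148]]
end [0.484  0.139  0.2402] [[0.0, -0.177, 0.984], [-0.0, 0.984, 0.177], [-1.0, -0.0, -0.0]]
```

Call:
servo_tool([
  [-0.32,-0.4,-3.8,-0.15,-1],
  [-0.32,0.15,-3.8,-0.15,-1],
  [-0.32,0.7,-3.75,-0.15,-1],
  [-0.32,1.25,-3.6,-0.15,-1],
  [-0.32,1.8,-3.35,-0.15,-1],
  [-0.32,2.3,-3.05,-0.15,-1],
  [-0.32,2.7,-2.7,-0.15,-1],
  [-0.32,3.1,-2.25,-0.15,-1],
  [-0.32,3.4,-1.75,-0.15,-1],
  [0.18,1.6,-2.35,-0.148,-1],
])

```text
clock: 4.85
tcp_pos: [0.356, -0.1141, 0.2581]
orientation: [0.564, 0.427, 0.564, -0.427]
wrist_force: [0.1, -1.3, -0.4]
finger_gap: 0.0857
```

Call:
servo_tool([
  [0.18,1.95,-2.1,-0.148,-1],
  [0.18,2.2,-1.8,-0.148,-1],
  [0.18,2.45,-1.45,-0.148,-1],
  [0.18,2.65,-1.05,-0.148,-1],
  [0.18,2.8,-0.65,-0.148,-1],
  [0.18,2.85,-0.25,-0.148,-1],
  [0.18,2.85,0.2,-0.148,-1],
  [0.18,2.8,0.6,-0.148,-1],
  [0.18,2.65,1.0,-0.148,-1],
  [0.18,2.5,1.4,-0.148,-1],
])

```text
clock: 6.1
tcp_pos: [0.4856, 0.1406, 0.2395]
orientation: [0.704, -0.065, 0.704, 0.065]
wrist_force: [0.5, 0.5, -1.0]
finger_gap: 0.0852
```

```bash
python3 st.py; python3 - <<'E'
from h import *
p=cam("wrist"); cv2.imwrite("pics/w1.png",p["pixels"])
print("grip pred",proj(p,(.4839,.1389,.148)))
for t in("caddy_grip","caddy_mid"): print([(np.round(d["location"],1),round(d["conf"],2)) for d in models.pinpoint(t,p)])
for y in(-.051,.051):
  for x in(-.006,.006):
    c,s=np.cos(-1.396),np.sin(-1.396); print((x,y),proj(p,(.4839+c*x-s*y,.1389+s*x+c*y,.165)).round(1))
E
```

```text
t 6.1 tcp [0.4856 0.1406 0.2395] j [ 0.123  0.177 -0.112  1.283 -0.    -0.061] gap 0.0852 F [ 0.54  0.48 -0.97] M [0.04 0.01 0.02]
[[-0.0007, -0.1825, 0.9832], [-0.0002, 0.9832, 0.1825], [-1.0, -0.0001, -0.0007]]
grip pred [314.17136802 237.81471766]
[(array([502.6, 304. ]), 0.62), (array([316.4, 240.3]), 0.61), (array([86.6, 28.1]), 0.58)]
[(array([315.8, 218.6]), 0.92), (array([119.5,  43.5]), 0.81), (array([477.3, 283.4]), 0.72)]
(-0.006, -0.051) [323.9 169.3]
(0.006, -0.051) [305.3 169.2]
(-0.006, 0.051) [321.8 311.4]
(0.006, 0.051) [305.3 311.3]
```

View pics/w1.png

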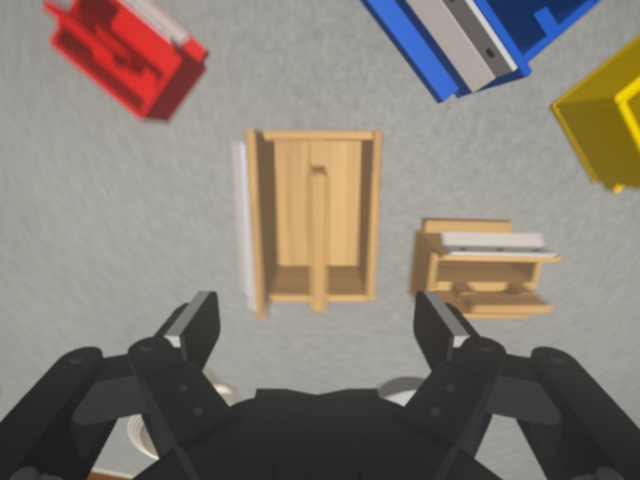

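Call:
servo_tool([
  [2.75,0,0,0,-1],
  [2.75,0,0,0,-1],
  [2.75,0,0,0,-1],
  [2.7,0,0,0,-0.5],
  [0,0,0,0,0],
  [0,0,0,0,0.5],
  [0,0,0,0,1],
  [0,0,0,0,1],
  [0,0,0,0,1],
  [0,0,0,0,1],
], grip_force=70)

```text
clock: 7.5
tcp_pos: [0.4856, 0.1395, 0.132]
orientation: [0.705, -0.063, 0.703, 0.063]
wrist_force: [-1.1, 0.9, 6.3]
finger_gap: 0.0111
```

```bash
python3 st.py; python3 - <<'E'
from h import *
p=cam("wrist"); cv2.imwrite("pics/w2.png",p["pixels"])
p=cam("scene"); cv2.imwrite("pics/s2.png",cv2.resize(p["pixels"][150:350,230:430],None,fx=2.5,fy=2.5))
E
```

```text
t 7.5 tcp [0.4856 0.1395 0.132 ] j [ 0.121  0.231 -0.315  1.022 -0.    -0.058] gap 0.0111 F [-1.13  0.9   6.34] M [0.09 0.06 0.06]
[[0.0025, -0.1774, 0.9841], [0.0002, 0.9841, 0.1774], [-1.0, -0.0002, 0.0025]]
```

View pics/w2.png

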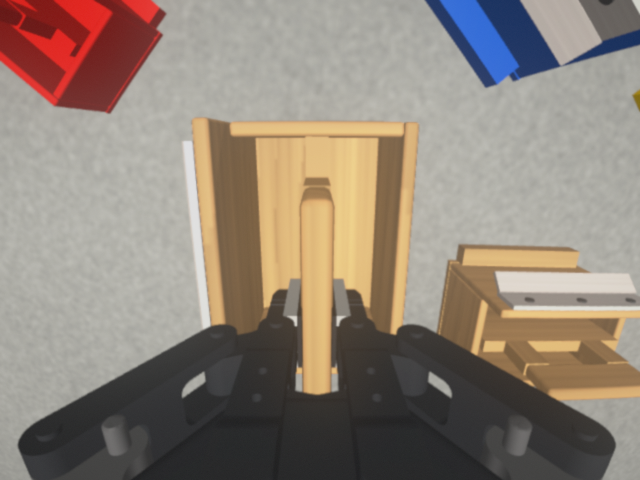

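View pics/s2.png

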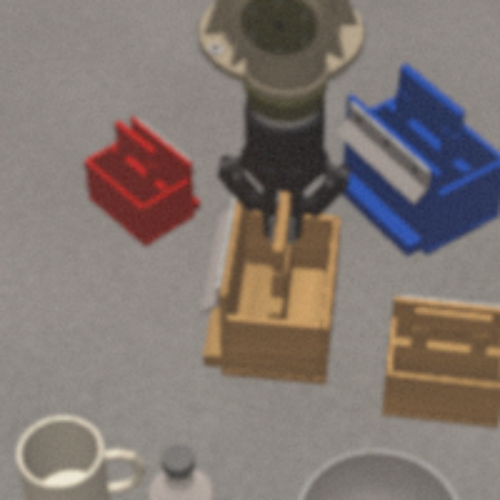

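Call:
servo_tool([
  [-0.5,0,0,0,1],
  [-1,0,0,0,1],
  [-2,0,0,0,1],
  [-3.5,0,0,0,1],
  [-4.5,0,0,0,1],
  [-4.5,0,0,0,1],
  [-4.5,0,0,0,1],
  [-4,0,0,0,1],
  [-2.5,0,0,0,1],
  [-1,0,0,0,1],
])

```text
clock: 8.85
tcp_pos: [0.4848, 0.1393, 0.4122]
orientation: [0.705, -0.063, 0.704, 0.063]
wrist_force: [0.5, 0.3, -6.1]
finger_gap: 0.0113
```

```bash
python3 st.py; python3 - <<'E'
from plan import *
p,A=pose()
rows([((-.15,.666,.42),20,0)])
E
```

```text
t 8.85 tcp [0.4848 0.1393 0.4122] j [ 0.121  0.193  0.329  1.706 -0.    -0.057] gap 0.0113 F [ 0.54  0.31 -6.13] M [ 0.05 -0.07 -0.01]
[[0.0016, -0.1772, 0.9842], [0.0, 0.9842, 0.1772], [-1.0, -0.0002, 0.0016]]
[[-0.04, 3.15, -2.66, 0.0], [-0.04, 3.15, -2.66, 0.0], [-0.04, 3.15, -2.66, 0.0], [-0.04, 3.15, -2.66, 0.0], [-0.04, 3.15, -2.66, 0.0], [-0.04, 3.15, -2.66, 0.0], [-0.04, 3.15, -2.66, 0.0], [-0.04, 3.15, -2.66, 0.0], [-0.04, 3.15, -2.66, 0.0], [-0.04, 3.15, -2.66, 0.0]]
[[-0.04, 3.15, -2.66, 0.0], [-0.04, 3.15, -2.66, 0.0], [-0.04, 3.15, -2.66, 0.0], [-0.04, 3.15, -2.66, 0.0], [-0.04, 3.15, -2.66, 0.0], [-0.04, 3.15, -2.66, 0.0], [-0.04, 3.15, -2.66, 0.0], [-0.04, 3.15, -2.66, 0.0], [-0.04, 3.15, -2.66, 0.0], [-0.04, 3.15, -2.66, 0.0]]
end [-0.1504  0.6651  0.4192] [[0.002, -0.177, 0.984], [0.0, 0.984, 0.177], [-1.0, -0.0, 0.002]]
```

Call:
servo_tool([
  [0,1.5,-1.3,0.007,1],
  [0,2.6,-2.2,0.007,1],
  [0,3.3,-2.8,0.007,1],
  [0,3.3,-2.8,0.007,1],
  [0,3.3,-2.8,0.007,1],
  [0,3.3,-2.8,0.007,1],
  [0,3.3,-2.8,0.007,1],
  [0,3.3,-2.8,0.007,1],
  [0,3.3,-2.8,0.007,1],
  [0,3.3,-2.8,0,1],
])

```text
clock: 10.1
tcp_pos: [0.1822, 0.404, 0.4096]
orientation: [0.705, -0.041, 0.706, 0.04]
wrist_force: [0.5, 1.0, -5.6]
finger_gap: 0.0112
```

```bash
python3 st.py; python3 - <<'E'
from plan import *
p,A=pose()
rows([((-.15,.666,.42),10,0)])
E
```

```text
t 10.1 tcp [0.1822 0.404  0.4096] j [0.965 0.069 0.178 1.682 0.    0.85 ] gap 0.0112 F [ 0.48  0.97 -5.61] M [ 0.1  -0.09  0.02]
[[-0.0014, -0.1152, 0.9933], [-0.002, 0.9933, 0.1152], [-1.0, -0.0018, -0.0016]]
[[-0.1, 2.99, -3.0, 0.0], [-0.1, 2.99, -3.0, 0.0], [-0.1, 2.99, -3.0, 0.0], [-0.1, 2.99, -3.0, 0.0], [-0.1, 2.99, -3.0, 0.0], [-0.1, 2.99, -3.0, 0.0], [-0.1, 2.99, -3.0, 0.0], [-0.1, 2.99, -3.0, 0.0], [-0.1, 2.99, -3.0, 0.0], [-0.1, 2.99, -3.0, 0.0]]
end [-0.1502  0.6665  0.4195] [[-0.001, -0.115, 0.993], [-0.002, 0.993, 0.115], [-1.0, -0.002, -0.002]]
```

Call:
servo_tool([
  [0,3.3,-3.2,0,1],
  [0,3.3,-3.2,0,1],
  [0,3.3,-3.2,0,1],
  [0,3.3,-3.2,0,1],
  [0,3.3,-3.2,0,1],
  [0,3.3,-3.2,0,1],
  [0,3.3,-3.2,0,1],
  [0,2.5,-2.5,0,1],
  [0,1.5,-1.5,0,1],
  [0,0.5,-0.5,0,1],
])

```text
clock: 11.35
tcp_pos: [-0.1161, 0.6471, 0.4084]
orientation: [0.706, -0.043, 0.706, 0.04]
wrist_force: [0.5, 0.7, -5.8]
finger_gap: 0.0108
```

```bash
python3 st.py
```

```text
t 11.35 tcp [-0.1161  0.6471  0.4084] j [1.626 0.578 0.897 1.895 0.    1.509] gap 0.0108 F [ 0.48  0.74 -5.78] M [ 0.06 -0.1   0.01]
[[0.0001, -0.1168, 0.9932], [-0.004, 0.9931, 0.1168], [-1.0, -0.004, -0.0003]]
```

Call:
servo_tool([
  [0,2,-1,0,1],
  [0,2.4,-1,0,1],
  [0,2.4,-1,0,1],
  [0,2,-1,0,1],
  [0,1,0,0,1],
  [0,1,0,0,1],
  [0,1,0,0,1],
  [0,1,0,0,1],
  [0,0,0,0,1],
  [0,0,0,0,1],
])

```text
clock: 12.6
tcp_pos: [-0.16, 0.7299, 0.3778]
orientation: [0.704, -0.023, 0.708, 0.058]
wrist_force: [-0.5, -0.2, -5.6]
finger_gap: 0.011
```

```bash
python3 st.py
```

```text
t 12.6 tcp [-0.16    0.7299  0.3778] j [1.678 0.813 1.264 1.972 0.003 1.563] gap 0.011 F [-0.5  -0.2  -5.56] M [-0.05 -0.04  0.  ]
[[-0.0087, -0.1146, 0.9934], [0.0486, 0.9922, 0.1149], [-0.9988, 0.0493, -0.0031]]
```

Call:
servo_tool([
  [0,1,0,0,1],
  [0,1,0,0,1],
  [0,1,0,0,1],
  [0,1,0,0,1],
  [0,1,0,0,1],
  [0,0,0,0,1],
  [0,0,0,0,1],
  [0,0,0,0,1],
  [0,0,0,0,1],
  [0,0,0,0,1],
])

```text
clock: 13.85
tcp_pos: [-0.1609, 0.7564, 0.3621]
orientation: [0.702, -0.013, 0.709, 0.069]
wrist_force: [-0.2, 0.9, -6.8]
finger_gap: 0.0109
```

```bash
python3 st.py
```

```text
t 13.85 tcp [-0.1609  0.7564  0.3621] j [1.674 0.836 1.264 1.92  0.006 1.559] gap 0.0109 F [-0.19  0.85 -6.78] M [-0.2  -0.05 -0.02]
[[-0.014, -0.1144, 0.9933], [0.0781, 0.9903, 0.1152], [-0.9968, 0.0792, -0.0049]]
```

Call:
servo_tool([
  [0,2,0,0,1],
  [0,2,0,0,1],
  [0,2,0,0,1],
  [0,2,0,0,1],
  [0,2,0,0,1],
  [0,0,0,0,1],
  [0,-1,0,0,1],
  [0,-1,0,0,1],
  [0,-1,0,0,1],
  [0,0,0,0,1],
])

```text
clock: 15.1
tcp_pos: [-0.159, 0.7764, 0.3323]
orientation: [0.698, 0.01, 0.71, 0.091]
wrist_force: [-1.3, -0.3, -5.3]
finger_gap: 0.0108
```

```bash
python3 st.py
```

```text
t 15.1 tcp [-0.159   0.7764  0.3323] j [1.667 0.708 0.922 1.642 0.011 1.553] gap 0.0108 F [-1.31 -0.29 -5.33] M [-0.32 -0.08  0.01]
[[-0.0246, -0.1133, 0.9933], [0.1405, 0.9833, 0.1157], [-0.9898, 0.1424, -0.0082]]
```

Call:
servo_tool([
  [0,2,0,0,1],
  [0,2,0,0,1],
  [0,2,0,0,1],
  [0,2,0,0,1],
  [0,2,0,0,1],
  [0,2,0,0,1],
  [0,0,0,0,1],
  [0,-2,0,0,1],
  [0,-3,0,0,1],
  [0,-3,0,0,1],
])

```text
clock: 16.35
tcp_pos: [-0.1545, 0.771, 0.3032]
orientation: [0.694, 0.032, 0.71, 0.113]
wrist_force: [-0.5, -0.2, -5.1]
finger_gap: 0.0109
```

```bash
python3 st.py;  python3 - <<'E'
from h import *
p=cam("wrist"); cv2.imwrite("pics/w3.png",p["pixels"])
E
```

```text
t 16.35 tcp [-0.1545  0.771   0.3032] j [1.661 0.578 0.606 1.392 0.016 1.547] gap 0.0109 F [-0.51 -0.18 -5.08] M [-0.4  -0.07 -0.02]
[[-0.0344, -0.1113, 0.9932], [0.2031, 0.9723, 0.116], [-0.9786, 0.2057, -0.0108]]
```

View pics/w3.png

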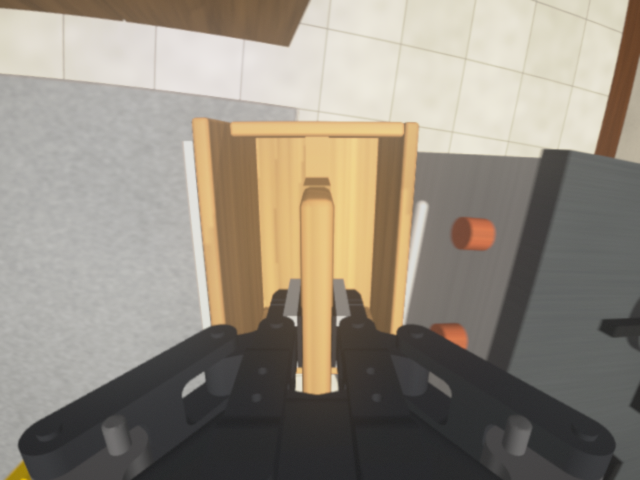

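```bash
cat >> fit.py <<'E'
PV=np.array([0.61364406,-0.31661927,-1.4557239])
def topanel(X):
    c,s=np.cos(PV[2]),np.sin(PV[2]); d=np.array(X)-[PV[0],PV[1],0]; return np.array([c*d[0]+s*d[1],-s*d[0]+c*d[1],d[2]])
E
python3 - <<'E'
from fit import *
S=cam("scene");T=cam("top")
for a,b in (((125,284),(459.8,128.1)),((122,283),(462.9,128.))):
    X,r=tri([(S,a),(T,b)]); print(topanel(X).round(4),np.round(r,2))
def crop(p,x,y,w,h,s):
    c=cv2.resize(p["pixels"][y:y+h,x:x+w],None,fx=s,fy=s,interpolation=cv2.INTER_CUBIC)
    for i in range(0,w,10): cv2.putText(c,str(x+i),(i*s,10),0,.35,(0,0,255),1)
    for i in range(0,h,10): cv2.line(c,(0,i*s),(6,i*s),(0,0,255),1); cv2.putText(c,str(y+i),(8,i*s+4),0,.35,(0,0,255),1)
    return c
# overlay predicted lip edge & V for 3 zv
im=[]
for p,(x,y,w,h,s) in((S,(120,185,70,85,6)),(T,(450,165,40,85,6))):
    c=crop(p,x,y,w,h,s)
    for zv,col in((.15,(255,0,0)),(.162,(0,255,0)),(.174,(0,0,255))):
        for yy in np.linspace(-.12,.12,13):
            u=proj(p,M(PV)((-.017,yy,zv+.014))); q=((u-[x,y]+.5)*s).astype(int); cv2.circle(c,tuple(int(k) for k in q),2,col,-1)
            u=proj(p,M(PV)((0,yy,zv+.0))); q=((u-[x,y]+.5)*s).astype(int); cv2.circle(c,tuple(int(k) for k in q),1,col,1)
    im.append(c)
cv2.imwrite("pics/rail.png",np.hstack(im))
E
```

```text
[-0.0258  0.2096  0.2144] [0.59 0.55]
[-0.0184  0.2089  0.2154] [0.57 0.53]
```

View pics/rail.png

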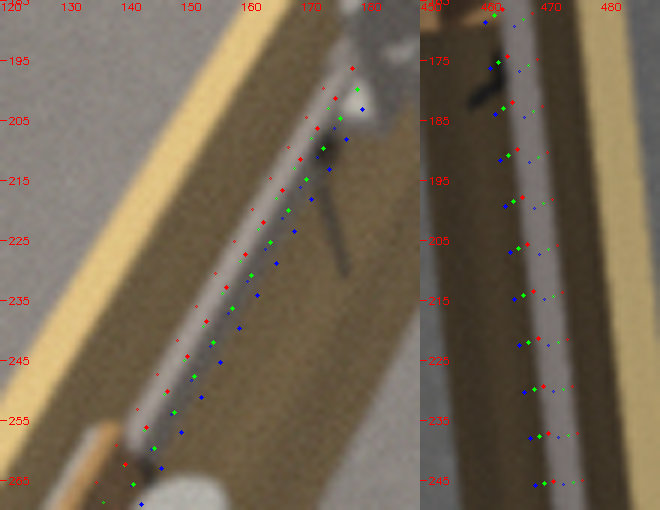

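```bash
cat > tip.py <<'E'
from fit import *
from plan import pose,rows
OFF=np.array([.0463,-.075,-.0018])
def tip(p=None,A=None):
    if p is None: p,A=pose()
    return topanel(p+A@OFF)
def tcp_for(t,A): # tip panel coords
    return M(PV)(t)-A@OFF
E
python3 - <<'E'
from tip import *
p,A=pose(); print(tip())
for t in((-.08,0,.30),(-.06,0,.215),(-.008,0,.205)): print(t,tcp_for(t,A).round(4))
X=tcp_for((-.08,0,.30),A)
rows([(X+[0,0,.02],24,0)])
X0=X
E
```

```text
[-1.10251319 -0.6409023   0.24211137]
(-0.08, 0, 0.3) [ 0.5994 -0.1732  0.3604]
(-0.06, 0, 0.215) [ 0.6017 -0.193   0.2754]
(-0.008, 0, 0.205) [ 0.6077 -0.2447  0.2654]
[[-1.2, -4.11, 2.66, 0.0], [-1.2, -4.11, 2.66, 0.0], [-1.2, -4.11, 2.66, 0.0], [-1.2, -4.11, 2.66, 0.0], [-1.2, -4.11, 2.66, 0.0], [-1.2, -4.11, 2.66, 0.0], [-1.2, -4.11, 2.66, 0.0], [-1.2, -4.11, 2.66, 0.0], [-1.2, -4.11, 2.66, 0.0], [-1.2, -4.11, 2.66, 0.0]]
[[-1.2, -4.11, 2.66, 0.0], [-1.2, -4.11, 2.66, 0.0], [-1.2, -4.11, 2.66, 0.0], [-1.2, -4.11, 2.66, 0.0], [-1.2, -4.11, 2.66, 0.0], [-1.2, -4.11, 2.66, 0.0], [-1.2, -4.11, 2.66, 0.0], [-1.2, -4.11, 2.66, 0.0], [-1.2, -4.11, 2.66, 0.0], [-1.2, -4.11, 2.66, 0.0]]
[[-1.2, -4.11, 2.66, 0.0], [-1.2, -4.11, 2.66, 0.0], [-1.2, -4.11, 2.66, 0.0], [-1.2, -4.11, 2.66, 0.0]]
end [ 0.5994 -0.1739  0.3791] [[-0.034, -0.112, 0.993], [0.199, 0.973, 0.116], [-0.979, 0.201, -0.011]]
```

Call:
servo_tool([
  [-1.0,-2,1.3,0,1],
  [-1.6,-4,2.6,0,1],
  [-1.6,-4.5,2.9,0,1],
  [-1.6,-4.5,2.9,0,1],
  [-1.6,-4.5,2.9,0,1],
  [-1.6,-4.5,2.9,0,1],
  [-1.6,-4.5,2.9,0,1],
  [-1.4,-4.5,2.9,0,1],
  [-1.4,-4.5,2.9,0,1],
  [-1.4,-4.5,2.9,0,1],
])

```text
clock: 17.75
tcp_pos: [0.1686, 0.3646, 0.3617]
orientation: [0.696, 0.032, 0.708, 0.114]
wrist_force: [1.7, 0.6, -5.7]
finger_gap: 0.0109
```

Call:
servo_tool([
  [-1.4,-4.5,2.9,0,1],
  [-1.2,-4.5,2.9,0,1],
  [-1.2,-4.5,2.9,0,1],
  [-1.2,-4.5,2.9,0,1],
  [-1.2,-4.5,2.9,0,1],
  [-1.2,-4.5,2.9,0,1],
  [-1,-4.5,2.9,0,1],
  [-1,-4.5,2.9,0,1],
  [-0.8,-3.5,2.5,0,1],
  [-0.5,-2,1.3,0,1],
])

```text
clock: 19.0
tcp_pos: [0.4882, -0.0323, 0.3778]
orientation: [0.697, 0.031, 0.708, 0.111]
wrist_force: [-1.1, 0.7, -6.1]
finger_gap: 0.0113
```

```bash
python3 st.py;  python3 - <<'E'
from tip import *
p,A=pose(); print("tip",tip(),A.round(3).tolist())
X=tcp_for((-.06,0,.225),A); rows([(X,10,0)])
E
```

```text
t 19.0 tcp [ 0.4882 -0.0323  0.3778] j [-0.342  0.203  0.24   1.702  0.178 -0.464] gap 0.0113 F [-1.06  0.73 -6.08] M [-0.43  0.06  0.06]
[[-0.0276, -0.1107, 0.9935], [0.1973, 0.9737, 0.114], [-0.98, 0.1991, -0.005]]
tip [-0.23253064 -0.09415437  0.31749545] [[-0.028, -0.111, 0.993], [0.197, 0.974, 0.114], [-0.98, 0.199, -0.005]]
[[0.56, -1.87, 0.95, 0.0], [0.56, -1.87, 0.95, 0.0], [0.56, -1.87, 0.95, 0.0], [0.56, -1.87, 0.95, 0.0], [0.56, -1.87, 0.95, 0.0], [0.56, -1.87, 0.95, 0.0], [0.56, -1.87, 0.95, 0.0], [0.56, -1.87, 0.95, 0.0], [0.56, -1.87, 0.95, 0.0], [0.56, -1.87, 0.95, 0.0]]
end [ 0.6017 -0.1925  0.2852] [[-0.028, -0.111, 0.993], [0.197, 0.974, 0.114], [-0.98, 0.199, -0.005]]
```

Call:
servo_tool([
  [0.2,-1,1.5,0,1],
  [0.3,-1.5,2,0,1],
  [0.5,-2,2,0,1],
  [0.6,-2,2,0,1],
  [0.7,-2.2,1.2,0,1],
  [0.7,-2.2,0.5,0,1],
  [0.7,-2,0,0,1],
  [0.7,-2,0,0,1],
  [0.5,-1.5,0,0,1],
  [0,0,0,0,1],
])

```text
clock: 20.25
tcp_pos: [0.592, -0.1693, 0.293]
orientation: [0.694, 0.032, 0.711, 0.112]
wrist_force: [0.0, 0.5, -5.6]
finger_gap: 0.0111
```

```bash
python3 st.py;  python3 - <<'E'
from tip import *
p,A=pose(); print("tip",tip(),A.round(3).tolist())
X=tcp_for((-.010,0,.203),A); rows([(X,10,0)])
S=cam("scene");T=cam("top");W=cam("wrist")
cv2.imwrite("pics/s4.png",np.hstack([cv2.resize(S["pixels"][120:340,80:280],(400,440)),cv2.resize(T["pixels"][100:320,360:540],(360,440))]))
cv2.imwrite("pics/w4.png",W["pixels"])
for p,n in((S,"S"),(T,"T"),(W,"W")):
    print(n,"tip pred",proj(p,M(PV)(tip())))
    for t in("caddy_strip","caddy_foot","caddy_grip"): print(t,[(np.round(d["location"],1).tolist(),round(d["conf"],2)) for d in models.pinpoint(t,p)])
E
```

```text
t 20.25 tcp [ 0.592  -0.1693  0.293 ] j [-0.489  0.494  0.448  1.652  0.162 -0.612] gap 0.0111 F [ 0.04  0.48 -5.62] M [-0.43 -0.05  0.01]
[[-0.035, -0.1093, 0.9934], [0.2011, 0.9729, 0.1142], [-0.9789, 0.2037, -0.012]]
tip [-0.08480712 -0.00719513  0.23245411] [[-0.035, -0.109, 0.993], [0.201, 0.973, 0.114], [-0.979, 0.204, -0.012]]
[[0.14, -0.79, 0.08, 0.0], [0.14, -0.79, 0.08, 0.0], [0.14, -0.79, 0.08, 0.0], [0.14, -0.79, 0.08, 0.0], [0.14, -0.79, 0.08, 0.0], [0.14, -0.79, 0.08, 0.0], [0.14, -0.79, 0.08, 0.0], [0.14, -0.79, 0.08, 0.0], [0.14, -0.79, 0.08, 0.0], [0.14, -0.79, 0.08, 0.0]]
end [ 0.6081 -0.2425  0.2631] [[-0.035, -0.109, 0.993], [0.201, 0.973, 0.114], [-0.979, 0.204, -0.012]]
S tip pred [183.34588153 214.97577402]
caddy_strip [([182.9, 217.7], 0.89), ([496.6, 254.3], 0.8), ([300.1, 213.2], 0.76), ([406.4, 273.6], 0.68), ([378.2, 212.8], 0.67)]
caddy_foot [([298.1, 221.8], 0.93), ([375.6, 235.6], 0.81), ([406.2, 287.5], 0.78), ([490.5, 271.6], 0.62), ([305.3, 370.6], 0.19)]
caddy_grip [([403.3, 188.2], 0.94), ([413.2, 279.6], 0.92), ([484.3, 221.1], 0.89), ([283.1, 207.9], 0.6), ([198.5, 193.3], 0.59)]
T tip pred [446.11484054 215.4977187 ]
caddy_strip [([444.6, 218.3], 0.92), ([355.5, 324.8], 0.84), ([147.3, 305.6], 0.74), ([229.9, 261.0], 0.7), ([266.8, 323.5], 0.6)]
caddy_foot [([233.5, 263.1], 0.73), ([353.7, 323.6], 0.69), ([274.7, 322.0], 0.63), ([433.4, 219.2], 0.58), ([157.0, 308.5], 0.56)]
caddy_grip [([427.6, 213.1], 0.97), ([248.3, 349.1], 0.95), ([161.2, 326.6], 0.95), ([367.4, 310.5], 0.94), ([225.7, 240.5], 0.73), ([300.1, 157.9], 0.51)]
W tip pred [193.10023468 259.53920698]
caddy_strip [([619.9, 152.0], 0.97), ([600.4, 3.8], 0.9), ([191.1, 261.4], 0.85)]
caddy_foot [([548.1, 22.1], 0.86), ([579.0, 150.6], 0.82)]
caddy_grip [([319.8, 310.6], 0.57), ([48.1, 277.0], 0.41)]
```

View pics/s4.png

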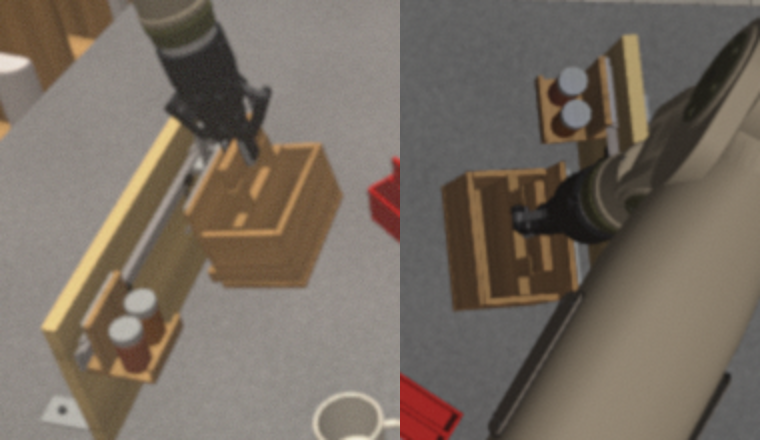

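View pics/w4.png

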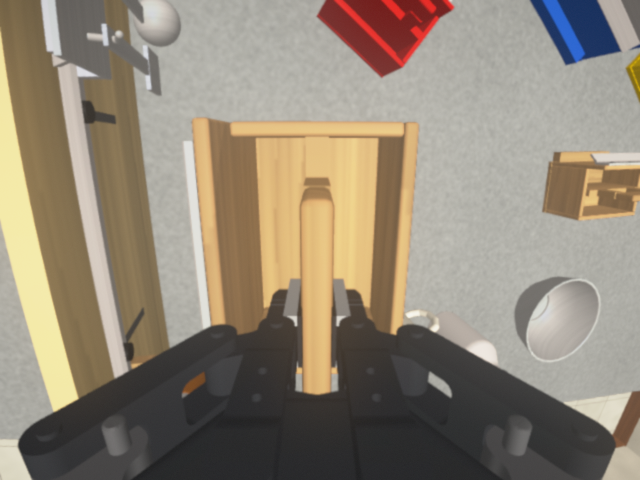

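```bash
python3 - <<'E'
from tip import *
print(topanel(tri([(cam("scene"),(182.9,217.7)),(cam("top"),(444.6,218.3))])[0]), tip())
W=cam("wrist"); c=W["pixels"].copy()
def d(pt,col):
    u=proj(W,M(PV)(pt)); 
    if -50<u[0]<700: cv2.circle(c,(int(u[0]),int(u[1])),2,col,-1)
for y in np.linspace(-.23,.23,40):
    d((0,y,.23),(255,0,255))
    for zv,col in((.166,(255,0,0)),(.172,(0,255,0)),(.178,(0,0,255))): d((-.017,y,zv+.014),col)
t=tip()
for y in np.linspace(-.07,.07,9): 
    p,A=pose(); u=proj(W,p+A@(OFF+[0,0,y])); cv2.circle(c,(int(u[0]),int(u[1])),2,(0,255,255),-1)
cv2.imwrite("pics/w5.png",cv2.resize(c[0:420,0:330],None,fx=1.4,fy=1.4))
E
```

```text
[-0.08384203 -0.01037013  0.220422  ] [-0.08588538 -0.00641713  0.23342525]
```

View pics/w5.png

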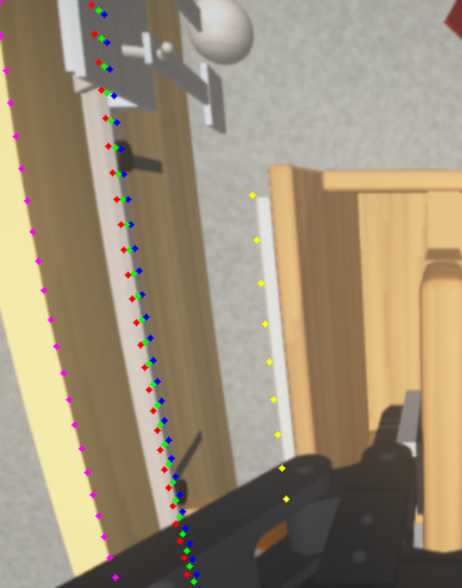

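```bash
python3 - <<'E'
from tip import *
W=cam("wrist"); c=W["pixels"]
z=cv2.resize(c[20:400,0:160],None,fx=3,fy=3,interpolation=cv2.INTER_CUBIC)
a=z[:570];b=z[570:]
o=np.hstack([a,b])
np.save("w.npy",c)
for k in range(0,190,20):
    cv2.putText(o,str(20+k),(0,k*3+4),0,.35,(0,0,255),1);cv2.putText(o,str(210+k),(480,k*3+4),0,.35,(0,0,255),1)
for k in range(0,160,20): cv2.putText(o,str(k),(k*3,10),0,.35,(0,0,255),1);cv2.putText(o,str(k),(480+k*3,10),0,.35,(0,0,255),1)
cv2.imwrite("pics/w6.png",o[:, :800])
g=cv2.GaussianBlur(c,(3,3),0).astype(int)
# top front edge: yellow->wood along rows ; rail outer edge
E
```

```text
(no output)
```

View pics/w6.png

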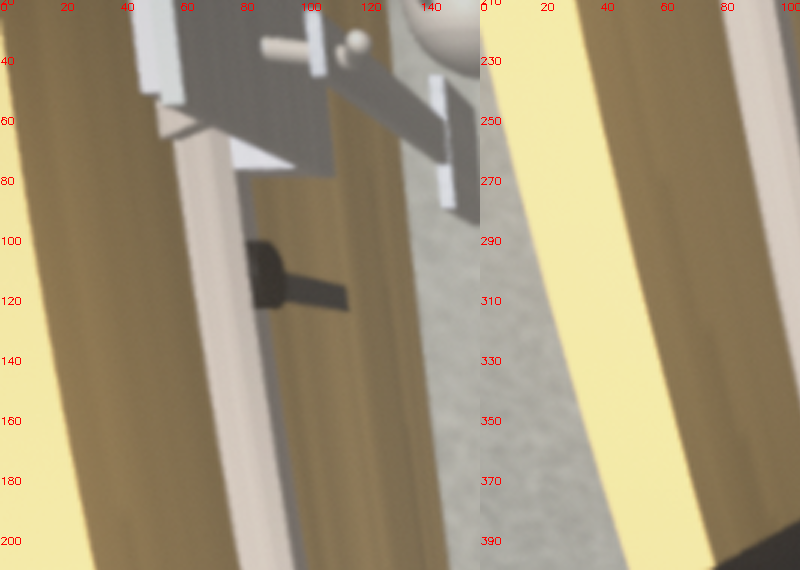

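```bash
python3 - <<'E'
from tip import *
W=cam("wrist")
L=[((0,.23),[(1.7,38),(31.7,210),(77.3,399)]),((0,0.),[(130,53),(149,200)])]
R_=[(77.3,66.7),(98.3,206.7),(106.7,246.7)]
def colat(v,x,z,row):
    ys=np.linspace(-.3,.3,200); P=np.array([proj(W,M(v)((x,y,z))) for y in ys]); 
    m=np.argsort(P[:,1]); return np.interp(row,P[m,1],P[m,0])
def res(u,full=False):
    c,s=np.cos(PV[2]),np.sin(PV[2]); v=[PV[0]+c*u[0],PV[1]+s*u[0],PV[2]+u[1]]
    a=[colat(v,x,z,r)-q for (x,z),pts in L for q,r in pts]; b=[colat(v,-.017,u[2]+.014,r)-q for q,r in R_]
    return np.array(a+b)
print(res([0,0,.172]).round(1)); r=least_squares(res,[0,0,.172],diff_step=1e-3,x_scale=[.01,.01,.01]); print(r.x,r.fun.round(1))
E
```

```text
[ 0.9  0.8  1.7  2.4  0.  -0.3 -0.7 -2.2]
[0.0006178  0.00180907 0.1686382 ] [-0.8 -0.5  1.   1.6 -0.5  0.6  0.4 -1.1]
```

Call:
servo_tool([
  [0.1,-0.8,0.1,0,1],
  [0.1,-0.8,0.1,0,1],
  [0.1,-0.8,0.1,0,1],
  [0.1,-0.8,0.1,0,1],
  [0.1,-0.8,0.1,0,1],
  [0.1,-0.8,0.1,0,1],
  [0.1,-0.8,0,0,1],
  [0.1,-0.8,0,0,1],
  [0.1,-0.6,0,0,1],
  [0,-0.4,0,0,1],
])

```text
clock: 22.35
tcp_pos: [0.6062, -0.2381, 0.2698]
orientation: [0.694, 0.031, 0.71, 0.112]
wrist_force: [-0.4, -0.3, -5.8]
finger_gap: 0.011
```

```bash
cat > chk.py <<'E'
from tip import *
s=env.get_state();p,A=pose()
print("t",round(s["clock"],2),"tip",tip().round(4),"F",s["wrist_force"].round(2),"M",s["ft_torque"].round(2),"j",s["joint_pos"].round(2),"gap",round(float(s["finger_gap"]),4),"tcp",s["tcp_pos"].round(4),"A",A.round(3).tolist())
E
python3 chk.py; python3 - <<'E'
from tip import *
p,A=pose()
rows([(tcp_for((-.008,0,.192),A),10,0)])
E
```

```text
t 22.35 tip [-0.0148 -0.0008  0.2092] F [-0.37 -0.33 -5.76] M [-0.46 -0.07  0.04] j [-0.57  0.59  0.55  1.67  0.15 -0.69] gap 0.011 tcp [ 0.6062 -0.2381  0.2698] A [[-0.034, -0.111, 0.993], [0.201, 0.973, 0.116], [-0.979, 0.203, -0.011]]
[[0.15, -0.1, 0.01, 0.0], [0.15, -0.1, 0.01, 0.0], [0.15, -0.1, 0.01, 0.0], [0.15, -0.1, 0.01, 0.0], [0.15, -0.1, 0.01, 0.0], [0.15, -0.1, 0.01, 0.0], [0.15, -0.1, 0.01, 0.0], [0.15, -0.1, 0.01, 0.0], [0.15, -0.1, 0.01, 0.0], [0.15, -0.1, 0.01, 0.0]]
end [ 0.6078 -0.2447  0.2531] [[-0.034, -0.111, 0.993], [0.201, 0.973, 0.116], [-0.979, 0.203, -0.011]]
```

Call:
servo_tool([
  [0,-0.2,0,0,1],
  [0.1,-0.2,0,0,1],
  [0.2,-0.15,0,0,1],
  [0.2,-0.1,0,0,1],
  [0.2,-0.07,0,0,1],
  [0.2,-0.05,0,0,1],
  [0.2,-0.05,0,0,1],
  [0.2,-0.05,0,0,1],
  [0.1,0,0,0,1],
  [0,0,0,0,1],
])

```text
clock: 23.6
tcp_pos: [0.6067, -0.2433, 0.2545]
orientation: [0.694, 0.031, 0.71, 0.112]
wrist_force: [0.3, 0.1, -6.1]
finger_gap: 0.0112
```

```bash
python3 chk.py; python3 - <<'E'
from h import *
p=cam("scene"); cv2.imwrite("pics/s7.png",cv2.resize(p["pixels"][150:300,100:260],None,fx=4,fy=4,interpolation=2))
E
```

```text
t 23.6 tip [-0.0096 -0.0008  0.194 ] F [ 0.34  0.09 -6.08] M [-0.45 -0.07 -0.  ] j [-0.57  0.59  0.52  1.63  0.15 -0.7 ] gap 0.0112 tcp [ 0.6067 -0.2433  0.2545] A [[-0.034, -0.111, 0.993], [0.2, 0.973, 0.116], [-0.979, 0.203, -0.011]]
```

View pics/s7.png

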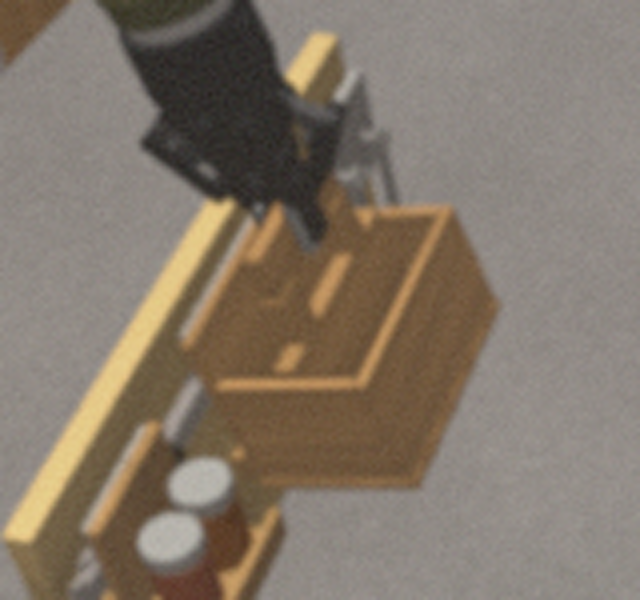

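Call:
servo_tool([
  [0.06,-0.1,0,0,1],
  [0.06,-0.1,0,0,1],
  [0.06,-0.01,0,0,1],
  [0.06,-0.01,0,0,1],
  [0.06,-0.01,0,0,1],
  [0.06,-0.01,0,0,1],
  [0.06,-0.01,0,0,1],
  [0.06,-0.01,0,0,1],
  [0.06,-0.01,0,0,1],
  [0.06,-0.01,0,0,1],
])

```text
clock: 24.9
tcp_pos: [0.6071, -0.2452, 0.2485]
orientation: [0.695, 0.031, 0.71, 0.112]
wrist_force: [0.5, -2.3, -3.0]
finger_gap: 0.0111
```

```bash
python3 chk.py
```

```text
t 24.9 tip [-0.0076 -0.0007  0.188 ] F [ 0.54 -2.32 -2.99] M [-0.78 -0.13 -0.08] j [-0.58  0.59  0.5   1.62  0.15 -0.7 ] gap 0.0111 tcp [ 0.6071 -0.2452  0.2485] A [[-0.033, -0.111, 0.993], [0.2, 0.973, 0.116], [-0.979, 0.202, -0.01]]
```

Call:
servo_tool([
  [0.04,-0.06,0,0,1],
  [0.04,-0.06,0,0,1],
  [0.04,-0.06,0,0,1],
  [0.04,-0.06,0,0,1],
  [0.04,-0.06,0,0,1],
  [0.04,-0.06,0,0,1],
  [0.04,-0.06,0,0,1],
  [0,0,0,0,1],
  [0,0,0,0,1],
  [0,0,0,0,1],
])

```text
clock: 26.15
tcp_pos: [0.6074, -0.2486, 0.2446]
orientation: [0.694, 0.031, 0.71, 0.112]
wrist_force: [0.2, -2.3, -0.9]
finger_gap: 0.0107
```

```bash
python3 chk.py
```

```text
t 26.15 tip [-0.0042 -0.0008  0.1841] F [ 0.22 -2.25 -0.89] M [-1.14 -0.49 -0.2 ] j [-0.58  0.6   0.5   1.61  0.15 -0.71] gap 0.0107 tcp [ 0.6074 -0.2486  0.2446] A [[-0.034, -0.111, 0.993], [0.2, 0.973, 0.116], [-0.979, 0.202, -0.011]]
```

Call:
servo_tool([
  [0.04,-0.06,0,0,1],
  [0.04,-0.06,0,0,1],
  [0.04,-0.06,0,0,1],
  [0.04,-0.06,0,0,1],
  [0.04,-0.04,0,0,1],
  [0,0,0,0,1],
  [0,0,0,0,1],
  [0,0,0,0,1],
  [0,0,0,0,1],
  [0,0,0,0,1],
])

```text
clock: 27.4
tcp_pos: [0.6076, -0.2508, 0.242]
orientation: [0.694, 0.031, 0.71, 0.112]
wrist_force: [1.8, -3.1, 0.7]
finger_gap: 0.0111
```

```bash
python3 chk.py
```

```text
t 27.4 tip [-0.002  -0.0009  0.1815] F [ 1.83 -3.06  0.7 ] M [-1.31 -0.62 -0.21] j [-0.58  0.6   0.5   1.61  0.15 -0.71] gap 0.0111 tcp [ 0.6076 -0.2508  0.242 ] A [[-0.034, -0.111, 0.993], [0.2, 0.973, 0.116], [-0.979, 0.203, -0.011]]
```

Call:
servo_tool([
  [0.03,-0.05,0,0,1],
  [0.03,-0.05,0,0,1],
  [0.03,-0.05,0,0,1],
  [0.03,-0.05,0,0,1],
  [0.03,-0.05,0,0,1],
  [0,0,0,0,1],
  [0,0,0,0,1],
  [0,0,0,0,1],
  [0,0,0,0,1],
  [0,0,0,0,1],
])

```text
clock: 28.65
tcp_pos: [0.6077, -0.2529, 0.2399]
orientation: [0.694, 0.031, 0.71, 0.112]
wrist_force: [0.6, -3.2, 0.6]
finger_gap: 0.0108
```

```bash
python3 chk.py; python3 - <<'E'
from h import *
p=cam("wrist"); cv2.imwrite("pics/w8.png",p["pixels"])
E
```

```text
t 28.65 tip [ 1.000e-04 -9.000e-04  1.794e-01] F [ 0.59 -3.16  0.57] M [-1.44 -0.62 -0.21] j [-0.58  0.6   0.5   1.61  0.15 -0.71] gap 0.0108 tcp [ 0.6077 -0.2529  0.2399] A [[-0.034, -0.111, 0.993], [0.2, 0.973, 0.116], [-0.979, 0.203, -0.011]]
```

View pics/w8.png

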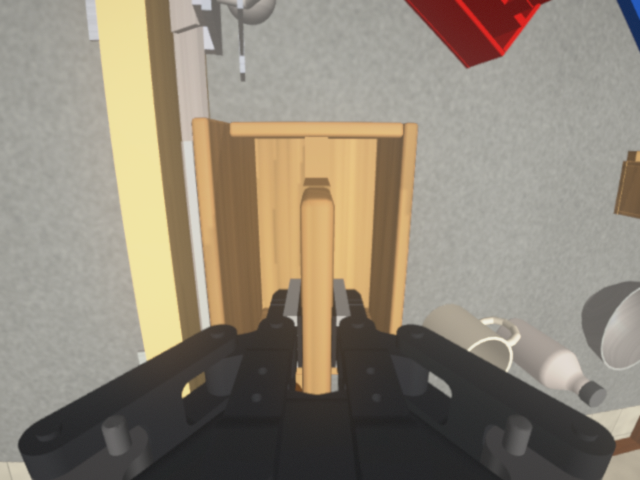

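Call:
servo_tool([
  [0.03,-0.05,0,0,1],
  [0.03,-0.05,0,0,1],
  [0.03,-0.05,0,0,1],
  [0.03,-0.05,0,0,1],
  [0.03,-0.05,0,0,1],
  [0.03,-0.05,0,0,1],
  [0,0,0,0,1],
  [0,0,0,0,1],
  [0,0,0,0,1],
  [0,0,0,0,1],
])

```text
clock: 29.95
tcp_pos: [0.6077, -0.2537, 0.2394]
orientation: [0.694, 0.032, 0.71, 0.113]
wrist_force: [-2.9, 2.6, 9.0]
finger_gap: 0.0112
```

```bash
python3 chk.py
```

```text
t 29.95 tip [ 0.0007 -0.0009  0.1787] F [-2.88  2.59  9.01] M [ 0.09 -0.09 -0.13] j [-0.59  0.61  0.5   1.61  0.15 -0.71] gap 0.0112 tcp [ 0.6077 -0.2537  0.2394] A [[-0.033, -0.112, 0.993], [0.202, 0.972, 0.117], [-0.979, 0.205, -0.01]]
```

Call:
servo_tool([
  [-0.03,0.04,0,0,1],
  [0,0,0,0,0.74],
  [0,0,0,0,0.72],
  [0,0,0,0,0.7],
  [0,0,0,0,0.68],
  [0,0,0,0,0.66],
  [0,0,0,0,0.64],
  [0,0,0,0,0.62],
  [0,0,0,0,0.6],
  [0,0,0,0,0.58],
], grip_force=30)

```text
clock: 31.2
tcp_pos: [0.6075, -0.2544, 0.2374]
orientation: [0.694, 0.032, 0.711, 0.113]
wrist_force: [-2.5, 4.5, 0.5]
finger_gap: 0.0182
```

```bash
python3 chk.py; python3 - <<'E'
from h import *
p=cam("wrist"); cv2.imwrite("pics/w9.png",p["pixels"])
E
```

```text
t 31.2 tip [ 0.0015 -0.0014  0.1768] F [-2.55  4.47  0.52] M [0.57 0.27 0.02] j [-0.59  0.61  0.5   1.61  0.15 -0.71] gap 0.0182 tcp [ 0.6075 -0.2544  0.2374] A [[-0.036, -0.111, 0.993], [0.202, 0.973, 0.116], [-0.979, 0.205, -0.012]]
```

View pics/w9.png

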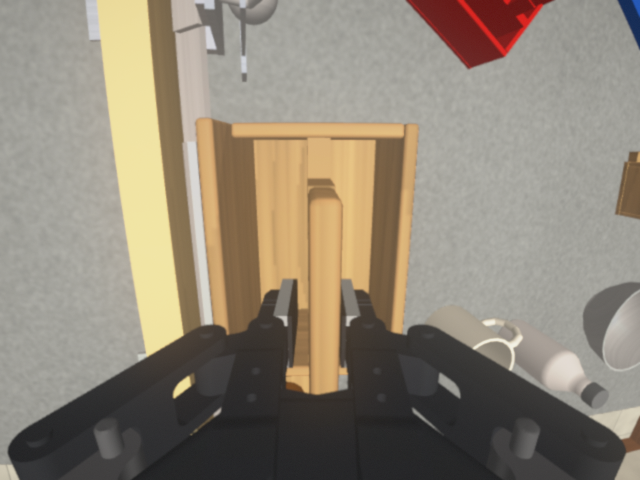

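Call:
servo_tool([
  [0.06,0.06,0,0,0.56],
  [0.08,0.07,0,0,0.54],
  [0.09,0.07,0,0,0.52],
  [0.09,0.07,0,0,0.5],
  [0.09,0.07,0,0,0.48],
  [0.09,0.07,0,0,0.46],
  [0.09,0.07,0,0,0.44],
  [0.09,0.07,0,0,0.44],
  [0.09,0.07,0,0,0.44],
  [0,0,0,0,0.44],
])

```text
clock: 32.5
tcp_pos: [0.6071, -0.2475, 0.2317]
orientation: [0.694, 0.031, 0.71, 0.112]
wrist_force: [0.4, 3.8, -1.1]
finger_gap: 0.0237
```

```bash
python3 chk.py; python3 - <<'E'
from h import *
p=cam("wrist"); cv2.imwrite("pics/w10.png",p["pixels"])
p=cam("scene"); cv2.imwrite("pics/s10.png",cv2.resize(p["pixels"][150:300,100:260],None,fx=4,fy=4,interpolation=2))
E
```

```text
t 32.5 tip [-0.0054 -0.001   0.1712] F [ 0.4   3.78 -1.07] M [ 0.29 -0.04 -0.04] j [-0.58  0.6   0.47  1.58  0.15 -0.7 ] gap 0.0237 tcp [ 0.6071 -0.2475  0.2317] A [[-0.034, -0.111, 0.993], [0.2, 0.973, 0.116], [-0.979, 0.203, -0.011]]
```

View pics/w10.png

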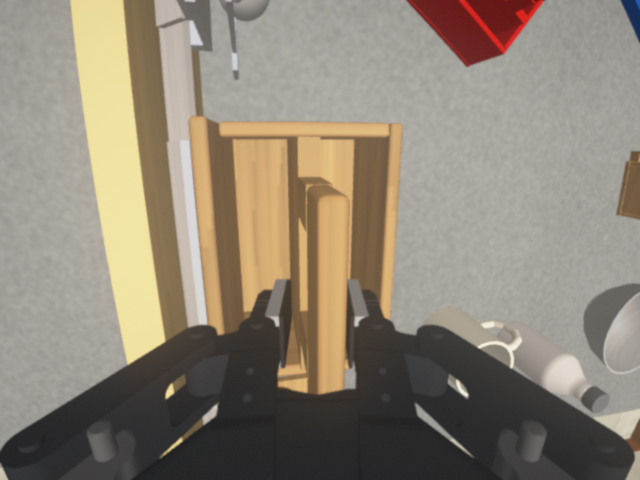

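View pics/s10.png

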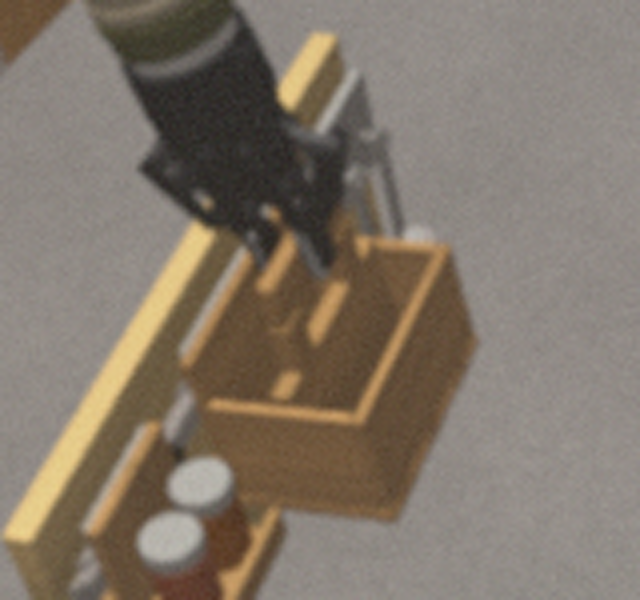

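Call:
servo_tool([
  [0.06,0.07,0,0,0.44],
  [0.06,0.07,0,0,0.44],
  [0.06,0.07,0,0,0.44],
  [0.06,0.07,0,0,0.44],
  [0.06,0.07,0,0,0.44],
  [0.06,0.07,0,0,0.44],
  [0.04,0.07,0,0,0.44],
  [0.04,0.07,0,0,0.44],
  [0.04,0.07,0,0,0.44],
  [0,0,0,0,0.44],
])

```text
clock: 33.85
tcp_pos: [0.6062, -0.2405, 0.2284]
orientation: [0.694, 0.031, 0.71, 0.112]
wrist_force: [0.3, 0.1, 0.6]
finger_gap: 0.0238
```

```bash
python3 chk.py; python3 - <<'E'
from h import *
p=cam("wrist"); cv2.imwrite("pics/w11.png",p["pixels"])
E
```

```text
t 33.85 tip [-0.0125 -0.0011  0.1679] F [0.3  0.13 0.64] M [-0.18 -0.02 -0.04] j [-0.57  0.59  0.44  1.57  0.15 -0.7 ] gap 0.0238 tcp [ 0.6062 -0.2405  0.2284] A [[-0.034, -0.111, 0.993], [0.2, 0.973, 0.116], [-0.979, 0.203, -0.011]]
```

View pics/w11.png

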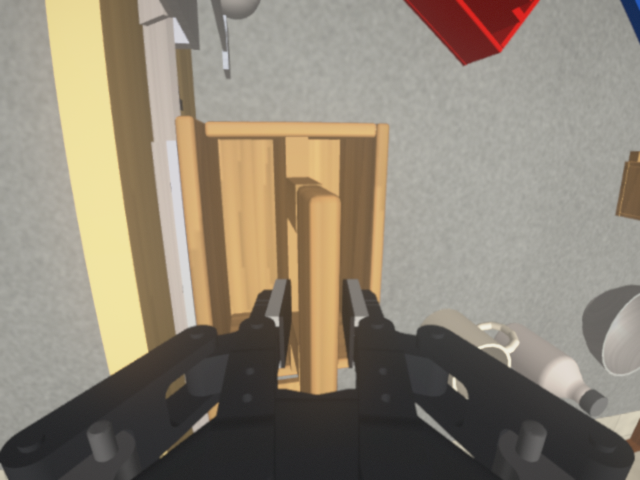

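Call:
servo_tool([
  [0,0,0,0,0.3],
  [0,0,0,0,0.1],
  [0,0,0,0,0],
  [0,0,0,0,0],
  [-0.3,0.06,0,0,0],
  [-0.6,0.12,0,0,0],
  [-1,0.2,0,0,0],
  [-1.5,0.3,0,0,0],
  [-2,0.4,0,0,0],
  [-2.5,0.5,0,0,0],
])

```text
clock: 35.15
tcp_pos: [0.607, -0.2408, 0.31]
orientation: [0.694, 0.031, 0.71, 0.112]
wrist_force: [0.4, -0.9, -0.5]
finger_gap: 0.0431
```

Call:
servo_tool([
  [-3,0.6,0,0,0],
  [-3,1,0,0,0],
  [-3,2,0,0,0],
  [-2,3,0,0,0],
  [-1,3,0,0,0],
  [0,3,0,0,0],
  [0,3,0,0,0],
  [0,2,0,0,0],
  [0,1,0,0,0],
  [0,0,0,0,0],
])

```text
clock: 36.4
tcp_pos: [0.5904, -0.0835, 0.4644]
orientation: [0.694, 0.031, 0.71, 0.112]
wrist_force: [-0.6, 0.1, -0.2]
finger_gap: 0.043
```

```bash
python3 chk.py; python3 - <<'E'
from tip import *
S=cam("scene");W=cam("wrist");T=cam("top")
cv2.imwrite("pics/s12.png",cv2.resize(S["pixels"][150:300,100:260],None,fx=4,fy=4,interpolation=2))
cv2.imwrite("pics/w12.png",W["pixels"]);cv2.imwrite("pics/t12.png",T["pixels"])
ob={}
for p,n in((S,"S"),(W,"W"),(T,"T")):
    for t in("caddy_strip","caddy_foot","caddy_grip","caddy","caddy_mid","mug","bowl","soap"): print(n,t,[(np.round(d["location"],1).tolist(),round(d["conf"],2)) for d in models.pinpoint(t,p)])
    h=(-.075,0,.09)
    for nm,q in(("strip",(.075,0,.0857)),("foot",(.075,0,.009)),("grip",(0,0,.148))): print(n,"home pred",nm,proj(p,M(PV)(np.array(h)+q)).round(1))
E
```

```text
t 36.4 tip [-0.1701  0.0013  0.4038] F [-0.57  0.13 -0.16] M [-0.16  0.01  0.  ] j [-0.36  0.58  1.04  2.14  0.18 -0.49] gap 0.043 tcp [ 0.5904 -0.0835  0.4644] A [[-0.034, -0.112, 0.993], [0.2, 0.973, 0.117], [-0.979, 0.203, -0.011]]
S caddy_strip [([496.9, 254.1], 0.91), ([407.8, 275.9], 0.85), ([297.2, 209.2], 0.85), ([379.6, 215.2], 0.84), ([153.0, 231.7], 0.62)]
S caddy_foot [([296.5, 224.2], 0.95), ([376.0, 237.0], 0.89), ([408.2, 283.8], 0.88), ([161.4, 249.4], 0.85), ([490.8, 272.1], 0.55), ([378.3, 372.7], 0.41), ([181.2, 234.3], 0.25)]
S caddy_grip [([403.4, 191.0], 0.95), ([176.9, 213.5], 0.93), ([412.0, 278.0], 0.9), ([482.2, 218.2], 0.62), ([282.7, 206.6], 0.6)]
S caddy [([286.6, 232.6], 0.97), ([403.4, 307.4], 0.91), ([188.1, 256.2], 0.82), ([397.2, 229.6], 0.71), ([472.8, 259.1], 0.56), ([302.6, 370.3], 0.22)]
S caddy_mid [([285.8, 216.6], 0.83), ([402.0, 210.3], 0.8), ([476.2, 236.9], 0.74), ([183.3, 236.0], 0.72), ([410.9, 289.9], 0.62)]
S mug [([258.0, 354.6], 0.75), ([152.7, 230.2], 0.2)]
S bowl []
S soap [([305.0, 368.7], 0.59)]
S home pred strip [155.3 229.6]
S h
[... 880 characters left out ...]
4], 0.65), ([354.7, 324.2], 0.64)]
T caddy_foot [([232.5, 262.4], 0.94), ([274.6, 321.3], 0.89), ([155.8, 305.2], 0.73), ([355.8, 321.5], 0.7)]
T caddy_grip [([246.9, 348.6], 0.97), ([224.1, 240.6], 0.96), ([162.7, 327.9], 0.79), ([366.9, 311.0], 0.75)]
T caddy [([178.1, 321.5], 0.96), ([258.3, 344.9], 0.94), ([363.9, 308.3], 0.81), ([431.5, 218.3], 0.75), ([235.7, 249.0], 0.72)]
T caddy_mid [([227.9, 246.4], 0.95), ([367.9, 307.7], 0.85), ([168.4, 324.4], 0.79), ([249.9, 350.2], 0.6), ([297.5, 160.8], 0.4)]
T mug [([346.9, 167.7], 0.73)]
T bowl [([243.3, 173.1], 0.64)]
T soap [([297.2, 159.7], 0.92)]
T home pred strip [473.5 213.2]
T home pred foot [464. 217.]
T home pred grip [451.  212.3]
```

View pics/s12.png

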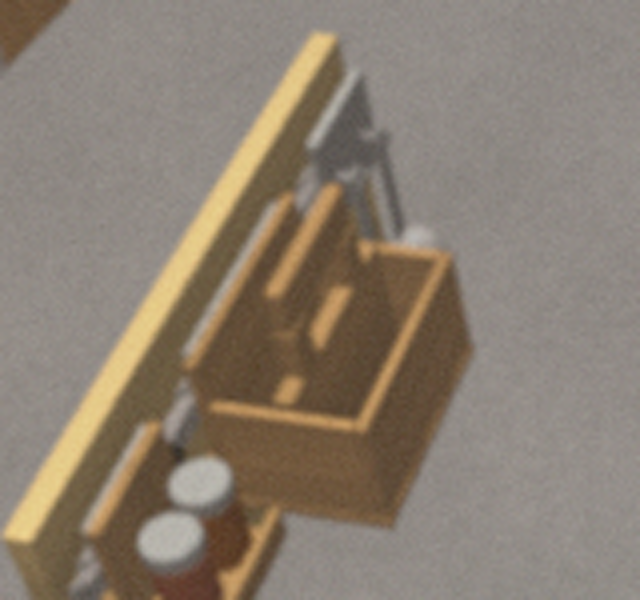

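View pics/w12.png

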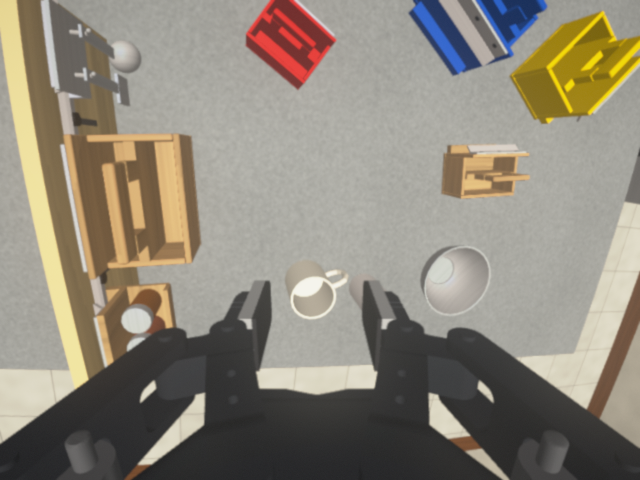

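```bash
python3 - <<'E'
from tip import *
ims=[]
for n,(x,y,w,h) in(("scene",(130,180,100,110)),("wrist",(40,110,180,180))):
    p=cam(n);s=4 if n=="scene" else 2.4
    c=cv2.resize(p["pixels"][y:y+h,x:x+w],None,fx=s,fy=s,interpolation=2)
    def q(pt): u=(proj(p,M(PV)(np.array(pt)+[-.075,0,.0905]))-[x,y]+.5)*s; return tuple(int(v) for v in u)
    for a,b in [((-.055,.08,.09),(-.055,-.08,.09)),((-.055,.08,0),(-.055,-.08,0)),((-.055,.08,0),(-.055,.08,.09)),((.055,.08,.125),(.055,-.08,.125)),((-.055,.08,.09),(.055,.08,.09)),((-.006,.051,.165),(-.006,-.051,.165)),((-.055,.08,0),(.055,.08,0))]:
        cv2.line(c,q(a),q(b),(0,255,0),1)
    ims.append(c)
H=max(i.shape[0] for i in ims); ims=[cv2.copyMakeBorder(i,0,H-i.shape[0],0,0,0) for i in ims]
cv2.imwrite("pics/ov.png",cv2.hconcat(ims)[:600,:840])
E
```

```text
(no output)
```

View pics/ov.png

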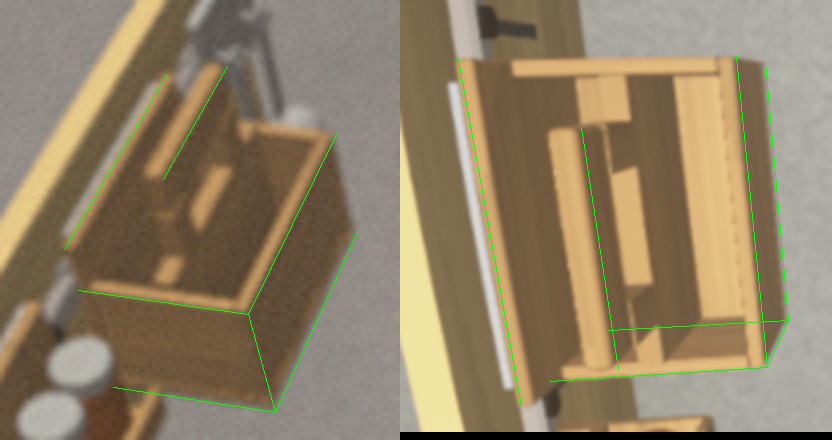

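```bash
python3 - <<'E'
from h import *
print(order.hand_in()); print(env.get_state()["clock"])
E
```

```text
the job is handed in; nothing more can be done
None
the job is handed in; nothing more can be done
```

The larger wooden caddy is hanging on the rail, let go, with the gripper well clear. I handed the job in at about 37 s of the 72 s; the hand-in reports no verdict.

**What I did**
- **Grasp and tilt:** I took the caddy by its handle bar. The moves only turn about the tool's own axis, so I tipped it by pushing the arm against its reach limit, which left it about 11.9° back and stayed so.
- **Joint reading:** During that push, joint 3 read 1.264 rad against its stated limit of 1.26. I took this as measurement noise or rounding, but did not confirm it.
- **Hooking:** I felt the strip down the rail's lip. First contact came at about 0.188 m tip height. It then slid into the groove at about 0.179 m, still tipped and held, and touched the panel's face. The wrist force changed by at most about 15 N.
- **Release:** I opened the fingers gradually and moved them out and down so the caddy swung upright against the front finger. By the time it hung free the wrist force was about zero. I then retracted straight up.

**Last checks**
- **Home fit:** The outline of the home pose fits the scene and wrist pictures to about 1–1.5 pixels, upright, square and flush.
- **Position:** The strip read about 1 mm off the middle of the free stretch. That comes from the arm's own position during the swing, not from a measurement after release.
- **Neighbours:** The network found the mug and soap at practically their starting pixels. It found the bowl only in the top and wrist pictures, where it looks untouched.
- **Disagreements:** The network put the foot about 55 pixels from the predicted spot in the wrist picture, with a confidence of 0.45. It also missed the hung caddy's strip, foot and grip points in the top picture. The scene-camera foot agreed to about 1 pixel. While the caddy was still held, the network also placed the strip tip about 13 mm lower than the arm's position did. I trusted the arm there, and contact came where it predicted.

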